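# Close and bolt a transit case

### The arm

A 6-joint arm with a two-finger parallel gripper is mounted at the origin on the work surface; the furniture and walls round the work are solid. World frame = base frame: x ahead of the robot, y to its left, z up, the work surface at z = 0. Lengths are in m, angles in rad, forces in N, time in s.
With the tool pointing down it reaches from about 0.4 to 0.925 m from the base axis. Payload 3.4 kg.
Tool frame: the origin (TCP) lies midway between the tips of the shut fingers; the grasp point (between the pads) lies 19 mm behind it; y points along the fingers, z is the direction in which the jaws open and shut, and the axes are right-handed (so a half turn about y gives the same grasp; the last joint's range is limited). The gripper opens to 85 mm and grips with 20 to 120 N. Pads are 22 mm wide; open, the fingers measure 114 mm over their backs; the gripper's body (76 mm by 85 mm) begins 54 mm behind the grasp point. The pads swing forward as they close: fully open they stand 13 mm farther back than shut.
Start: joints at [-1.331, 0.307, 1.506, -0, 1.328, -0.073], TCP at [0.177, -0.547, 0.207] pointing down, gripper open.
Joint ranges: [-3.12, 3.12], [-1.05, 2.28], [0.14, 2.33], [-1.42, 4.57], [0.1, 2.73], [-2.68, 2.68]. Speed limits (rad/s): [2.57, 2.57, 3.14, 3.14, 3.14, 3.14].

### API

Orientations are given as [roll, pitch, yaw] about the fixed x, y, z axes, in that order (R = Rz(yaw) Ry(pitch) Rx(roll)).
In Python, from station import arm, optics, job gives the robot as it stands.
- The arm moves only by the tool apply_moves, never from a script. Its argument "moves" is a list of rows, each an object of numbers: "x", "y", "z": the shift along the tool's x, y, z in mm; "wx", "wy", "wz": the turn, a rotation vector about the tool's x, y, z in rad; "jaw": the finger opening in mm, from 0 to 85.4. A call has 1 to 8 rows; each row shifts and turns the commanded pose from where the row before left it, along the tool's axes as they then stand; what a row does not reach is not made up. A row lasts 1/12 s, in which the tool goes at most 41.7 mm and 7.16 degrees, less where a joint would pass 70% of its speed; a pose out of reach is approached as far as the arm can. A call with a gripper value outside its range is refused whole. The fingers move at their own pace and stop on an object; "newtons" is the grip in N (left out, the last holds). Time passes only in rows, so rows that do not move let the fingers close. It gives the time, the measured TCP pose, the force and the opening at its end, in the units of the state.
- arm.get_state(): the state, without advancing time (a new reading comes with each control period).
- optics.camera(name): name is "side" or "top"; returns the picture (480x640x3 uint8, red, green, blue); there is no depth.
- optics.camera_info(name): a dict with "camera_matrix" (3x3 intrinsics, pixels), "R" (3x3) and "t" (3): a world point X has camera coordinates R X + t. Camera axes: x right, y down, z forward; pixel columns grow to the right and rows downward; lengths in m; the calibration is good to about 2 mm. A picture is of the moment at which its call begins. camera_info takes no time and is no camera call.
- job.finish_job(): hands the job in, once; it reports no verdict.
The state is a dict: "t": time; "joint_pos": joint angles; "qvel": joint speeds; "tau": joint torques, N m; "eef_pos": TCP position; "tcp_rot": TCP orientation; "contact_force": force on the tool from outside, world axes, zero at the start; "ft_torque": the same for the moment, N m; "finger_gap": finger opening in m.
Only numpy, scipy, OpenCV 4.12 (cv2) and the standard library are available. Lean on these libraries where they do the work, as an engineer would, in place of code of your own. Each camera call takes 0.05 s, during which the arm holds its last target.

### The job

The deeds are packed for loan: close the wooden transit case and bolt it for the road. Push the sliding lid fully home by its batten, push the steel bolt along its barrel by its knob until it is fully through the keeper, then push the knob round the corner of the slot and down into the locking notch as far as it goes. Only push, with the fingertips or the outside of the fingers: do not pinch or grip the batten or knob, use no great force, and leave the jar, loupe, tape reel and bone folder where they are.

Things in the scene. Friction and masses are not known exactly. Their poses are not given: they have to be found in the camera images.
- transit_case: Shallow plywood case, 260 x 310 x 77 mm high, fixed on the table. Origin: centre of its underside, on the table top. 'Case frame': x points the way the lid closes (away from the robot, within 0.4 rad), y to its left side, z up. The lid (top at z = 70 mm) slides level in grooves of the side walls, whose tops (24 mm wide, at y = +-131 to +-155 mm) are at z = 77 mm.
- case_lid (a joint): How far the lid stands open, m: 0 shut (stopped by the far wall), at most 0.09; starts 0.040 to 0.075. The lid (247 x 288 x 10 mm ply) slides along case x; opened, it sticks out toward the robot. Pushing it takes about 3 N and it stays where it is left. The bolt with its barrel and knob rides on the lid.
- batten_near_face (a point): Centre of the face, on the robot's side, of the wooden batten across the lid: the place to push toward case +x, 9 mm above the lid top. The batten is 120 mm long along case y, 16 mm thick along x, z = 70 to 88 mm. With the lid shut this face is at case x = -58 mm, y = 0.
- bolt_rod (a joint): How far the bolt is shot, m: 0 drawn back, 0.042 fully shot (hard stop); starts 0 to 0.008. It slides along case +y in a slotted steel barrel on the lid: 28 mm across, y = 18 to 122 mm, axis at z = 87 mm and (lid shut) case x = 30 mm, top at z = 101 mm. Takes about 2 N, stays where left. The 18 mm rod enters the keeper only with the lid shut to within about 2 mm.
- bolt_handle (a joint): Turn of the handle about the rod's axis, rad: 0 upright (start), 1.48 fully down (hard stop), the knob then on the side away from the robot (case +x). The slot is an L: the stem stays upright (up to 0.2 rad play) along the barrel; only within 2 mm of fully shot a notch lets it turn toward case +x and down. Takes 1 to 2 N at the knob, stays where left; in the notch the bolt cannot slide back.
- knob_centre (a point): Centre of the steel knob at the end of the handle, 42 mm from the rod's axis (upright: z = 129 mm; fully down: z = 91 mm and 42 mm further along case x). The knob is 19 mm across and 22 mm long along the stem, ending 10 mm beyond this point; the stem below it is 8 mm thick. Upright, it stands at case y = 32 mm plus the bolt's travel.
- keeper (a point): Centre of the opening of the steel strap keeper on the case's left wall that the rod passes through: case x = 30, y = 142, z = 87 mm. The strap is 29 mm wide and 15 mm long along y; its top is at z = 100 mm.
- paste_jar: White paste jar with black cap, 64 mm across, 68 mm high, loose, beside the case; origin at its underside. Leave alone.
- loupe: Black eyepiece loupe, 40 mm across, 28 mm high, loose, standing on the table; origin at its underside. Leave alone.
- tape_reel: Reel of unbleached cotton tape, 88 mm across, 105 mm high, loose, standing on the table; origin at its underside. Leave alone.
- bone_folder: Flat bone folder, 23 x 154 x 8 mm, loose, lying on the table; origin at its underside. Leave alone.

How it is judged:
On the way, in this order (a step that is already met when the one before it is completed fails the run):
1. the lid is pushed shut (value of joint case_lid below 0.0025 m), for 0.1 s.
2. the bolt is shot through the keeper (value of joint bolt_rod above 0.039 m), for 0.1 s.
3. the knob is turned down in the notch (value of joint bolt_handle above 1.3 rad), for 0.1 s.
At the end, for the whole second after the job is handed in: The lid is shut to within 3.5 mm, the bolt is shot at least 38.5 of its 42 mm, and its handle is turned down at least 1.30 of its 1.48 rad and is at rest (value of joint case_lid below 0.0035 m and value of joint bolt_rod above 0.0385 m and value of joint bolt_handle above 1.3 rad and velocity of joint bolt_handle between -0.05 and 0.05 rad/s); the robot touches nothing.
It fails at once if the lid, batten, bolt or knob is gripped or forced (more than 38 N between the fingers and them) (contact force between the fingers and case_lid above 38 N).
It fails at once if the jar, loupe, tape reel or bone folder is moved more than 20 mm or lifted (distance of any of paste_jar, loupe, tape_reel, bone_folder from where it was at the start of the episode above 0.02 m).
It also fails if it takes over 48 s, if anything falls off the work surface, if the arm or the gripper's body presses on something with over 40 N, if the wrist force passes 120 N, or if a joint passes its speed limit or range.

## Working session

There is one attempt and no reset: what is moved stays moved. The work goes in short steps, Python scripts to look and compute and a tool call to move; the robot and the scene stay as the last step left them, time stands still between calls to the robot, and variables do not carry over. Pictures are saved under pics/ and viewed, and the job is handed in when it is done.

Besides the shell and the picture viewer there is one more tool, called after ">>>" in YAML: its name, and indented under it one key for each argument. apply_moves: Moves the arm, as the interface text tells. Its arguments: {"type":"object","properties":{"moves":{"type":"array"},"newtons":{"type":"number"}},"required":["moves"]}

```bash
mkdir -p pics; ls
python3 - <<'E'
from station import arm, optics, job
import cv2
s=arm.get_state(); print(s)
for n in ("side","top"):
    i=optics.camera_info(n); print(n,i)
    cv2.imwrite(f"pics/{n}0.png",optics.camera(n)[:,:,::-1])
E
```

```text
pics
{'t': 0.0, 'joint_pos': array([-1.33150281e+00,  3.07539425e-01,  1.50765270e+00, -2.41540696e-05,
        1.32840885e+00, -7.35225373e-02]), 'qvel': array([-0.00050945, -0.00043748,  0.00165781, -0.00085727, -0.00048125,
        0.00114522]), 'tau': array([-1.64444580e-03, -4.57567334e+01, -2.51919973e+01, -6.37598932e-04,
        1.32903815e-02,  7.54782945e-06]), 'eef_pos': array([ 0.17672974, -0.54638941,  0.20640813]), 'tcp_rot': array([-1.57280095e+00,  1.24151236e-04, -2.82877091e+00]), 'contact_force': array([-0.78494946,  1.12128476, -0.58640336]), 'ft_torque': array([ 0.00689453, -0.02437991,  0.00752286]), 'finger_gap': 0.08551852308950829}
side {'camera_matrix': array([[440.98269735,   0.        , 324.16412542],
       [  0.        , 440.98269735, 240.62589992],
       [  0.        ,   0.        ,   1.        ]]), 'R': array([[-0.98254782, -0.18533686, -0.01581216],
       [-0.09035963,  0.54987547, -0.83034457],
       [ 0.16258817, -0.81442447, -0.55702592]]), 't': array([0.59687781, 0.17056231, 0.80056857])}
top {'camera_matrix': array([[436.59870839,   0.        , 315.73040716],
       [  0.        , 436.59870839, 242.04696439],
       [  0.        ,   0.        ,   1.        ]]), 'R': array([[ 6.42912122e-02, -9.97930757e-01, -9.18687760e-04],
       [-9.76849908e-01, -6.27448114e-02, -2.04517347e-01],
       [ 2.04036508e-01,  1.40460882e-02, -9.78862509e-01]]), 't': array([-0.05341686,  0.62018549,  0.96266221])}
```

View pics/top0.png

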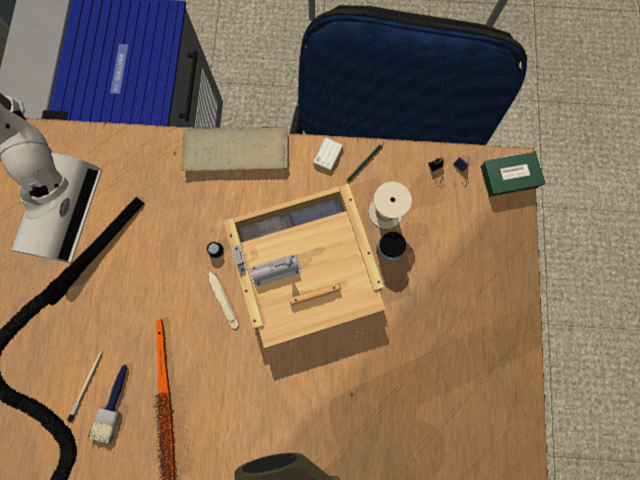

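View pics/side0.png

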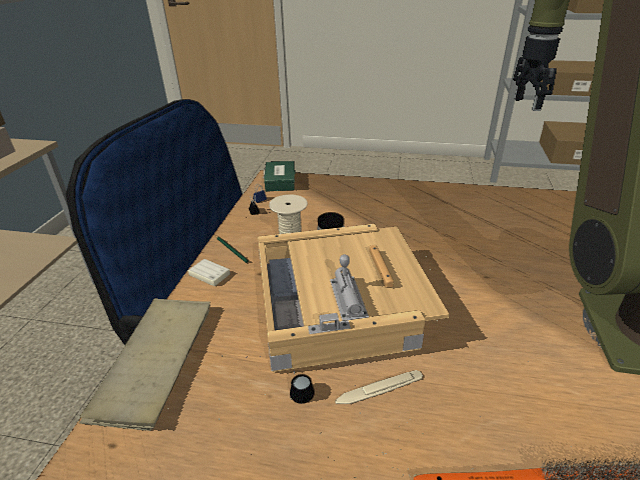

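The case is at the centre of the top view, around (305,265). The lid is open toward the robot, the bolt is at (275,268) and the batten at (315,293). I'll zoom in to pick corners.

Run:
```python
import cv2
a=cv2.imread("pics/top0.png")[175:355,205:405]; cv2.imwrite("pics/tz.png",cv2.resize(a,None,fx=3.2*1.25/1.25,fy=3.2,interpolation=cv2.INTER_CUBIC))
a=cv2.imread("pics/side0.png")[210:380,250:460]; cv2.imwrite("pics/sz.png",cv2.resize(a,None,fx=3.5,fy=3.5,interpolation=cv2.INTER_CUBIC))
```

```text
(no output)
```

View pics/tz.png

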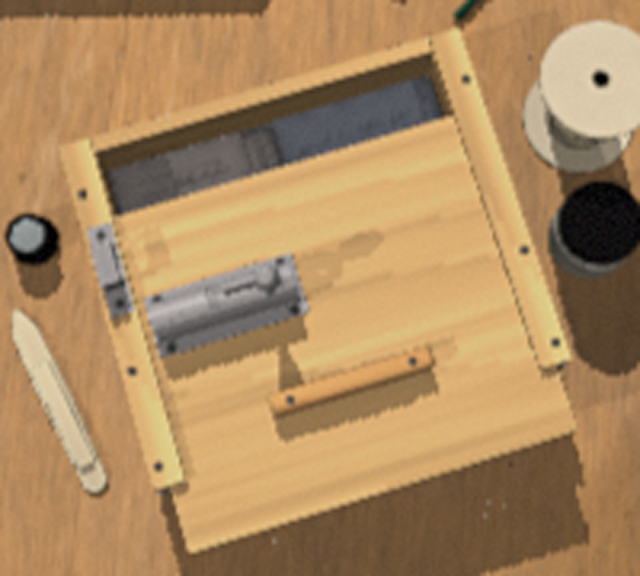

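View pics/sz.png

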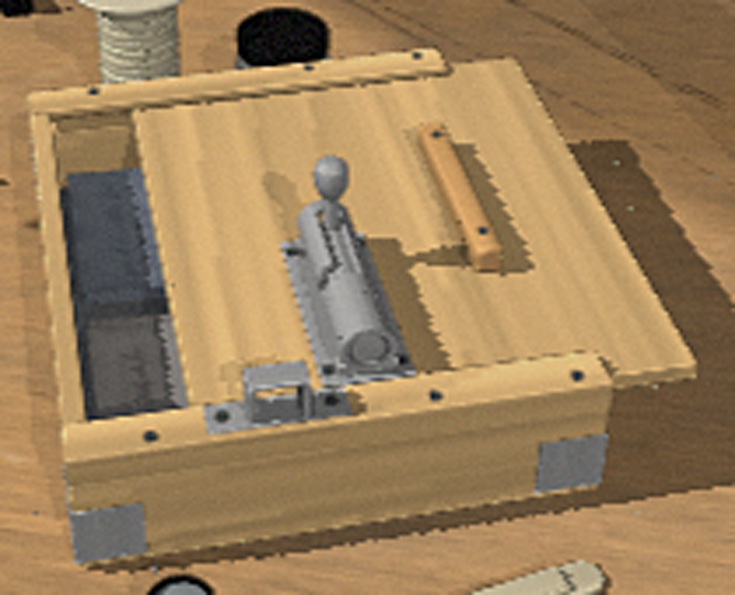

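```bash
cat > fit.py <<'E'
import numpy as np
from station import optics
from scipy.optimize import least_squares
I={n:optics.camera_info(n) for n in("side","top")}
def proj(n,X):
    i=I[n]; c=i["R"]@X+i["t"]; p=i["camera_matrix"]@c; return p[:2]/p[2]
def tp(a): return np.array(a)/3.2+[205,175]
def sp(a): return np.array(a)/3.5+[250,210]
def world(p,X): c,s=np.cos(p[2]),np.sin(p[2]); return np.array([p[0]+c*X[0]-s*X[1],p[1]+s*X[0]+c*X[1],X[2]])
E
cat > f0.py <<'E'
from fit import *
# (cam, pix, casept, lid coefficient, bolt coefficient)
O=[("top",tp(q),x,0,0) for q,x in [((62,148),(.13,.155,.077)),((458,28),(.13,-.155,.077)),((571,360),(-.13,-.155,.077)),((545,367),(-.13,-.131,.077)),((158,490),(-.13,.155,.077)),((184,480),(-.13,.131,.077))]]
O+=[("side",sp(q),x,0,0) for q,x in [((66,437),(.13,.155,.077)),((608,372),(-.13,.155,.077)),((30,97),(.13,-.155,.077)),((78,562),(.13,.155,0))]]
O+=[("top",tp(q),x,1,0) for q,x in [((278,413),(-.058,.06,.088)),((433,361),(-.058,-.06,.088)),((272,397),(-.042,.06,.088)),((428,345),(-.042,-.06,.088))]]
O+=[("side",sp(q),x,1,0) for q,x in [((422,127),(-.042,-.06,.088)),((443,122),(-.058,-.06,.088)),((473,250),(-.042,.06,.088)),((500,247),(-.058,.06,.088))]]
O+=[("side",sp((331,178)),(.03,.032,.129),1,1)]
def r(p):
    return np.concatenate([proj(n,world(p,np.array(x)+[-p[3]*l,p[4]*b,0]))-q for n,q,x,l,b in O])
s=least_squares(r,[.6,0,.2,.05,0],x_scale=.01,loss='soft_l1'); print(s.x.round(4)); print(r(s.x).reshape(-1,2).round(1).tolist())
E
python3 f0.py
```

```text
[0.5911 0.0131 0.362  0.0478 0.0063]
[[-0.2, -0.9], [1.7, -0.3], [1.7, 0.0], [-0.1, 0.9], [-0.8, 0.2], [1.4, 0.1], [-0.5, 6.4], [1.1, 2.9], [-0.4, -1.7], [-0.0, 2.9], [-0.8, 0.9], [2.1, 1.3], [-0.9, -1.0], [1.5, -0.5], [-2.1, -1.4], [-0.5, -0.9], [0.3, 0.1], [1.1, -0.2], [-0.3, 0.1]]
```

```bash
sed -i 's/(66,437)/(66,460)/; s/(608,372)/(608,385)/' f0.py; python3 f0.py
cat > h.py <<'E'
import numpy as np,sys
from scipy.spatial.transform import Rotation as Ro
from station import arm
P=np.array([0.5911,.0131,.362])
import os
if os.path.exists('P.npy'): P=np.load('P.npy')
def st():
    s=arm.get_state(); R=Ro.from_euler('xyz',s['tcp_rot']).as_matrix(); return s,R
def tocase(X):
    c,sn=np.cos(P[2]),np.sin(P[2]); d=X[:2]-P[:2]; return np.array([c*d[0]+sn*d[1],-sn*d[0]+c*d[1],X[2]])
def toworld(C):
    c,sn=np.cos(P[2]),np.sin(P[2]); return np.array([P[0]+c*C[0]-sn*C[1],P[1]+sn*C[0]+c*C[1],C[2]])
def rotvec_needed(R):
    ct=Ro.from_euler('xyz',[-np.pi/2,0,P[2]-np.pi]).as_matrix(); return Ro.from_matrix(R.T@ct).as_rotvec()
def show():
    s,R=st(); print('t',s['t'],'case mm',(tocase(s['eef_pos'])*1e3).round(1),'F',s['contact_force'].round(1),'gap',round(s['finger_gap'],4),'rv',rotvec_needed(R).round(3))
    return s,R
E
python3 - <<'E'
from h import *
from f0 import s as S
np.save('P.npy',S.x[:3])
import h; h.P=S.x[:3]
s,R=show()
w=toworld(np.array([-.15,0,.2])); print(w)
v=np.array([.42,-.30,.2]); print(((v-s['eef_pos'])@R*1e3).round(0),((w-v)@R*1e3).round(0))
E
```

```text
[0.591  0.014  0.3623 0.0479 0.0055]
[[-0.6, -0.9], [1.3, -0.3], [1.4, 0.0], [-0.5, 0.9], [-1.2, 0.2], [1.1, 0.2], [-0.6, 0.3], [1.2, -0.4], [-0.5, -1.4], [-0.1, 3.4], [-1.1, 0.9], [1.7, 1.4], [-1.3, -0.9], [1.1, -0.4], [-2.1, -1.2], [-0.5, -0.6], [0.4, 0.4], [1.1, 0.1], [-0.3, 0.1]]
[0.591  0.014  0.3623 0.0479 0.0055]
[[-0.6, -0.9], [1.3, -0.3], [1.4, 0.0], [-0.5, 0.9], [-1.2, 0.2], [1.1, 0.2], [-0.6, 0.3], [1.2, -0.4], [-0.5, -1.4], [-0.1, 3.4], [-1.1, 0.9], [1.7, 1.4], [-1.3, -0.9], [1.1, -0.4], [-2.1, -1.2], [-0.5, -0.6], [0.4, 0.4], [1.1, 0.1], [-0.3, 0.1]]
t 0.1 case mm [-586.  -377.2  206.5] F [ 0.4 -0.5  0.7] gap 0.086 rv [ 0.002 -0.05  -0.   ]
[ 0.45072874 -0.03918813  0.2       ]
[-307.    7. -160.] [-109.    0. -239.]
```

>>> apply_moves:
  moves:
    - {"x": -38, "z": -20, "y": 1, "jaw": 0}
    - {"x": -38, "z": -20, "y": 1, "jaw": 0}
    - {"x": -38, "z": -20, "y": 1, "jaw": 0}
    - {"x": -38, "z": -20, "y": 1, "jaw": 0}
    - {"x": -38, "z": -20, "y": 1, "jaw": 0}
    - {"x": -38, "z": -20, "y": 1, "jaw": 0}
    - {"x": -38, "z": -20, "y": 1, "jaw": 0}
    - {"x": -38, "z": -20, "y": 0, "wy": -0.05, "jaw": 0}
  newtons: 20

```text
validation failed for argument at $.mo...
```

```bash
python3 -c "
from h import *
s,R=show()"
```

```text
t 0.1 case mm [-586.  -377.2  206.5] F [ 0.4 -0.5  0.7] gap 0.086 rv [ 0.002 -0.05  -0.   ]
```

>>> apply_moves:
  moves:
    - {"x": -38, "y": 1, "z": -20, "wx": 0, "wy": 0, "wz": 0, "jaw": 0}
  newtons: 20

```text
t: 0.18
eef_pos: [0.2027, -0.5224, 0.2059]
tcp_rot: [-1.567, -0.004, -2.834]
contact_force: [1.4, -0.8, -0.7]
finger_gap: 0.0755
```

>>> apply_moves:
  moves:
    - {"x": -38, "y": 1, "z": -20, "wx": 0, "wy": 0, "wz": 0, "jaw": 0}
    - {"x": -38, "y": 1, "z": -20, "wx": 0, "wy": 0, "wz": 0, "jaw": 0}
    - {"x": -38, "y": 1, "z": -20, "wx": 0, "wy": 0, "wz": 0, "jaw": 0}
    - {"x": -38, "y": 1, "z": -20, "wx": 0, "wy": 0, "wz": 0, "jaw": 0}
    - {"x": -38, "y": 1, "z": -20, "wx": 0, "wy": 0, "wz": 0, "jaw": 0}
    - {"x": -38, "y": 1, "z": -20, "wx": 0, "wy": 0, "wz": 0, "jaw": 0}
    - {"x": -38, "y": 0, "z": -20, "wx": 0, "wy": 0, "wz": 0, "jaw": 0}
    - {"x": 0, "y": 0, "z": -20, "wx": 0, "wy": -0.05, "wz": 0, "jaw": 0}
  newtons: 20

```text
t: 0.85
eef_pos: [0.4092, -0.2873, 0.2004]
tcp_rot: [-1.57, 0.004, -2.775]
contact_force: [-0.1, -1.6, 0.2]
finger_gap: 0.0003
```

```bash
python3 -c "
from h import *
s,R=show()"
```

```text
t 0.85 case mm [-276.8 -217.3  200.4] F [-0.1 -1.6  0.2] gap 0.0003 rv [-0.001  0.004 -0.004]
```

>>> apply_moves:
  moves:
    - {"x": -17, "y": 0, "z": -30, "wx": 0, "wy": 0, "wz": 0, "jaw": 0}
    - {"x": -17, "y": 0, "z": -30, "wx": 0, "wy": 0, "wz": 0, "jaw": 0}
    - {"x": -17, "y": 0, "z": -30, "wx": 0, "wy": 0, "wz": 0, "jaw": 0}
    - {"x": -17, "y": 0, "z": -30, "wx": 0, "wy": 0, "wz": 0, "jaw": 0}
    - {"x": -17, "y": 5, "z": -30, "wx": 0, "wy": 0, "wz": 0, "jaw": 0}
    - {"x": -17, "y": 15, "z": -30, "wx": 0, "wy": 0, "wz": 0, "jaw": 0}
    - {"x": -17, "y": 20, "z": -30, "wx": 0, "wy": 0, "wz": 0, "jaw": 0}
    - {"x": 0, "y": 20, "z": 0, "wx": 0, "wy": 0, "wz": 0, "jaw": 0}

```text
t: 1.52
eef_pos: [0.4407, -0.0458, 0.1402]
tcp_rot: [-1.573, 0.003, -2.774]
contact_force: [-0.2, -0.9, -0.8]
finger_gap: -0.0004
```

```bash
python3 -c "
from h import *
s,R=show()
import cv2
from station import optics
for n in ('top','side'): cv2.imwrite('pics/%s1.png'%n,optics.camera(n)[:,:,::-1])
a=cv2.imread('pics/top1.png')[175:355,205:405]; b=cv2.imread('pics/side1.png')[190:370,250:460]
cv2.imwrite('pics/c1.png',cv2.hconcat([cv2.resize(a,(390,351)),cv2.resize(b,(409,351))]))
"
```

```text
t 1.5167 case mm [-161.7   -2.6  140.2] F [-0.2 -0.9 -0.8] gap -0.0004 rv [ 0.002  0.005 -0.003]
```

View pics/c1.png

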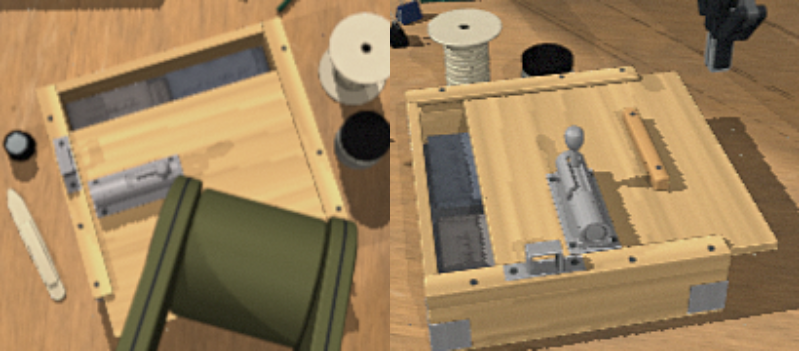

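The arm hangs over the near edge of the lid, with the shut fingers visible at about (718,60) in the side crop, clear of the batten. Next I lower them.

>>> apply_moves:
  moves:
    - {"x": 0, "y": 18, "z": -2, "wx": 0, "wy": 0, "wz": 0, "jaw": 0}
    - {"x": 0, "y": 18, "z": 0, "wx": 0, "wy": 0, "wz": 0, "jaw": 0}
    - {"x": 0, "y": 15, "z": 0, "wx": 0, "wy": 0, "wz": 0, "jaw": 0}
    - {"x": -10, "y": 5, "z": 0, "wx": 0, "wy": 0, "wz": 0, "jaw": 0}
    - {"x": -10, "y": 0, "z": 0, "wx": 0, "wy": 0, "wz": 0, "jaw": 0}
    - {"x": 0, "y": 0, "z": 0, "wx": 0, "wy": 0, "wz": 0, "jaw": 0}

```text
t: 2.12
eef_pos: [0.4624, -0.0427, 0.0856]
tcp_rot: [-1.569, 0.004, -2.78]
contact_force: [0.3, 0.6, 0.9]
finger_gap: -0.0003
```

```bash
cat > look.py <<'E'
from h import *
import cv2,sys
from station import optics
s,R=show()
k=sys.argv[1]
for n in ('top','side'): cv2.imwrite('pics/%s%s.png'%(n,k),optics.camera(n)[:,:,::-1])
a=cv2.imread('pics/top%s.png'%k)[175:355,205:405]; b=cv2.imread('pics/side%s.png'%k)[190:370,250:460]
cv2.imwrite('pics/c%s.png'%k,cv2.hconcat([cv2.resize(a,(300,270)),cv2.resize(b,(499,428))[:,:]][1:]) if 0 else cv2.resize(b,(735,630))[:600])
E
python3 look.py 2
```

```text
t 2.1167 case mm [-140.3   -7.5   85.6] F [0.3 0.6 0.9] gap -0.0003 rv [-0.002 -0.    -0.004]
```

View pics/c2.png

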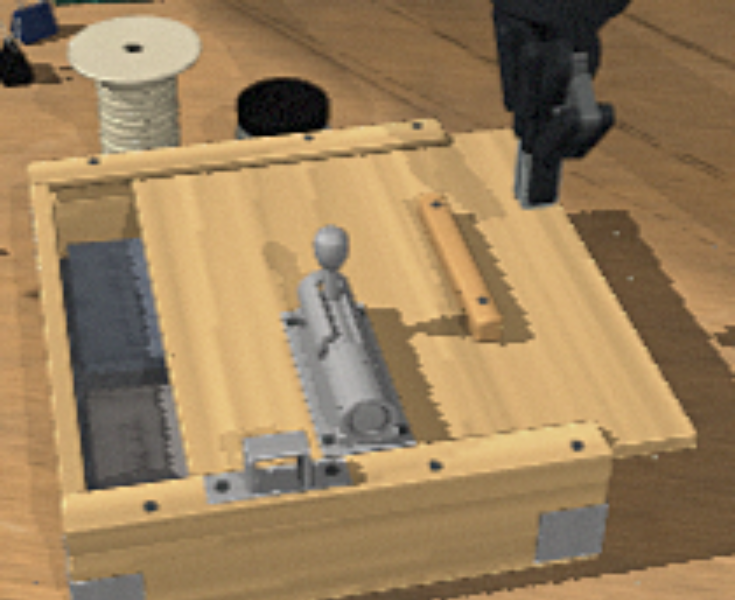

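```bash
python3 -c "
from fit import *; from h import *
s,R=st()
print((proj('side',s['eef_pos'])-[250,190])*3.5)
P5=np.load('P.npy')
for y in (0,-.0075,-.03): print((proj('side',world(P5,[-.1403,y,.088]))-[250,190])*3.5)
"
```

```text
[529.90257217 238.8040552 ]
[530.82838939 242.66273711]
[526.54326661 234.85723075]
[514.04690365 212.09465302]
```

```bash
python3 -c "
from fit import *; from h import *
print(proj('side',np.array([.4407,-.0458,.1402])),proj('side',np.array([.17673,-.54639,.2064])))
s,R=st(); print(R.round(3), s['eef_pos'],s['joint_pos'])
for dz in (0,.01,.02): print((proj('side',s['eef_pos']+[0,0,dz])-[250,190])*3.5)
for d in (0,.01,.02): print((proj('side',s['eef_pos']+R@[0,0,d])-[250,190])*3.5)
import cv2
for n,o in (('0',(480,30)),('1',(380,150)),('2',(350,170))):
  a=cv2.imread('pics/side%s.png'%n)[o[1]:o[1]+110,o[0]:o[0]+85]; cv2.imwrite('pics/q%s.png'%n,cv2.resize(a,None,fx=3,fy=3))
cv2.imwrite('pics/q.png',cv2.hconcat([cv2.imread('pics/q%s.png'%n) for n in '012']))
"
```

```text
[414.40542954 234.86701043] [522.43060504 119.9559446 ]
[[-0.935  0.003  0.355]
 [-0.355 -0.001 -0.935]
 [-0.002 -1.     0.001]] [ 0.46040455 -0.0426082   0.08563122] [-1.83578550e-01  2.88610136e-01  1.90289926e+00 -1.42680326e-04
  9.47394112e-01  1.02447490e+00]
[529.90257217 238.8040552 ]
[531.3751011  224.24776053]
[532.86690055 209.50097227]
[529.90257217 238.8040552 ]
[524.25093907 228.52069978]
[518.70455463 218.4288482 ]
```

View pics/q.png

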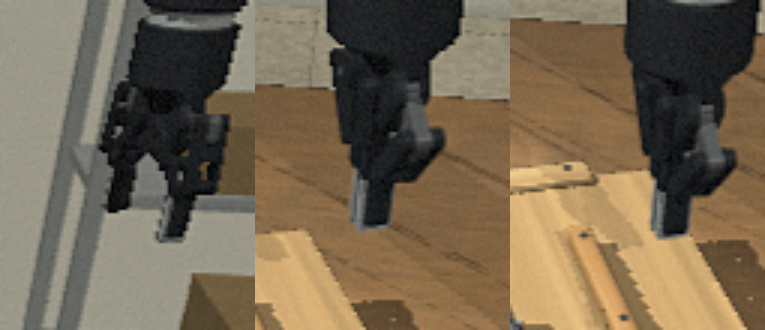

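The visible fingertip is at pixel (404,249), but the reported TCP projects to (401,258), about 9 px lower. The tips may really sit about 20 mm higher than reported. I'll lower carefully and check by touch.

>>> apply_moves:
  moves:
    - {"x": 0, "y": 4, "z": -4, "wx": 0, "wy": 0, "wz": 0, "jaw": 0}
    - {"x": 0, "y": 3, "z": -3, "wx": 0, "wy": 0, "wz": 0, "jaw": 0}
    - {"x": 0, "y": 0, "z": 0, "wx": 0, "wy": 0, "wz": 0, "jaw": 0}
    - {"x": 0, "y": 0, "z": 0, "wx": 0, "wy": 0, "wz": 0, "jaw": 0}

```text
t: 2.55
eef_pos: [0.4551, -0.0353, 0.0774]
tcp_rot: [-1.571, -0.001, -2.778]
contact_force: [-0.0, 0.4, -0.6]
finger_gap: 0.0001
```

```bash
python3 look.py 3; python3 -c "
from fit import *; from h import *
s,R=st(); print(proj('side',s['eef_pos']),proj('top',np.zeros(3)),proj('side',np.zeros(3)))"
```

```text
t 2.55 case mm [-144.5    2.1   77.4] F [-0.   0.4 -0.6] gap 0.0001 rv [0.    0.001 0.001]
[403.3705638  263.90548954] [291.50412089 523.32130993] [652.94643721 334.57791038]
```

View pics/c3.png

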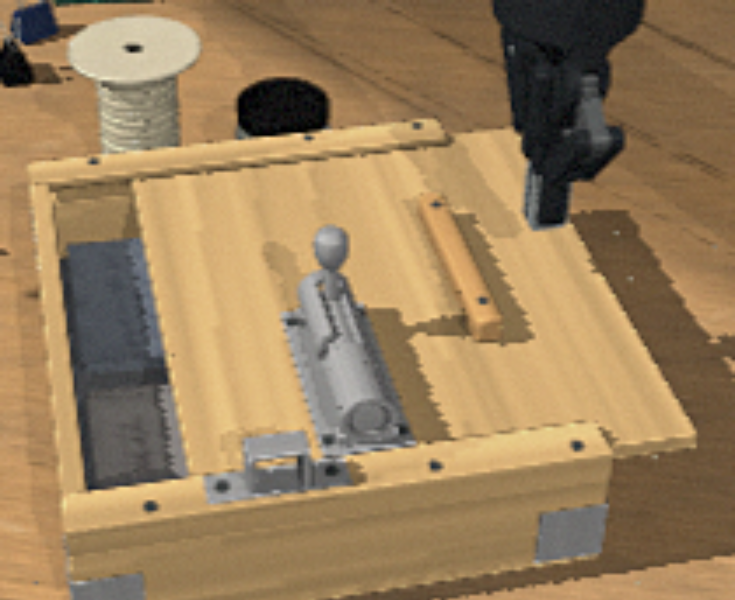

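View pics/top3.png

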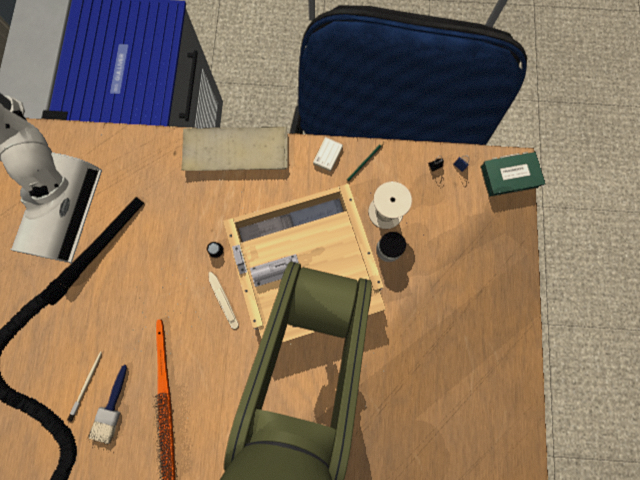

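>>> apply_moves:
  moves:
    - {"x": 0, "y": 2, "z": 0, "wx": 0, "wy": 0, "wz": 0, "jaw": 0}
    - {"x": 0, "y": 2, "z": 0, "wx": 0, "wy": 0, "wz": 0, "jaw": 0}
    - {"x": 0, "y": 2, "z": 0, "wx": 0, "wy": 0, "wz": 0, "jaw": 0}
    - {"x": 0, "y": 0, "z": 0, "wx": 0, "wy": 0, "wz": 0, "jaw": 0}

```text
t: 2.98
eef_pos: [0.4555, -0.0356, 0.0711]
tcp_rot: [-1.571, -0.001, -2.779]
contact_force: [-0.0, -0.2, -0.7]
finger_gap: -0.0
```

>>> apply_moves:
  moves:
    - {"x": 0, "y": 1, "z": 0, "wx": 0, "wy": 0, "wz": 0, "jaw": 0}
    - {"x": 0, "y": 1, "z": 0, "wx": 0, "wy": 0, "wz": 0, "jaw": 0}
    - {"x": 0, "y": 0, "z": 0, "wx": 0, "wy": 0, "wz": 0, "jaw": 0}

```text
t: 3.23
eef_pos: [0.4557, -0.0356, 0.0693]
tcp_rot: [-1.571, -0.0, -2.779]
contact_force: [-0.7, 0.6, 0.6]
finger_gap: 0.0002
```

>>> apply_moves:
  moves:
    - {"x": 0, "y": 1, "z": 0, "wx": 0, "wy": 0, "wz": 0, "jaw": 0}
    - {"x": 0, "y": 1, "z": 0, "wx": 0, "wy": 0, "wz": 0, "jaw": 0}
    - {"x": 0, "y": 0, "z": 0, "wx": 0, "wy": 0, "wz": 0, "jaw": 0}

```text
t: 3.48
eef_pos: [0.4557, -0.0356, 0.0673]
tcp_rot: [-1.571, -0.0, -2.779]
contact_force: [0.0, -0.4, -0.4]
finger_gap: -0.0001
```

```bash
python3 look.py 4; python3 -c "
import cv2
cv2.imwrite('pics/z4.png',cv2.resize(cv2.imread('pics/side4.png')[190:270,360:460],None,fx=7,fy=7,interpolation=cv2.INTER_CUBIC))"
```

```text
t 3.4833 case mm [-144.1    1.6   67.3] F [ 0.  -0.4 -0.4] gap -0.0001 rv [0. 0. 0.]
```

View pics/z4.png

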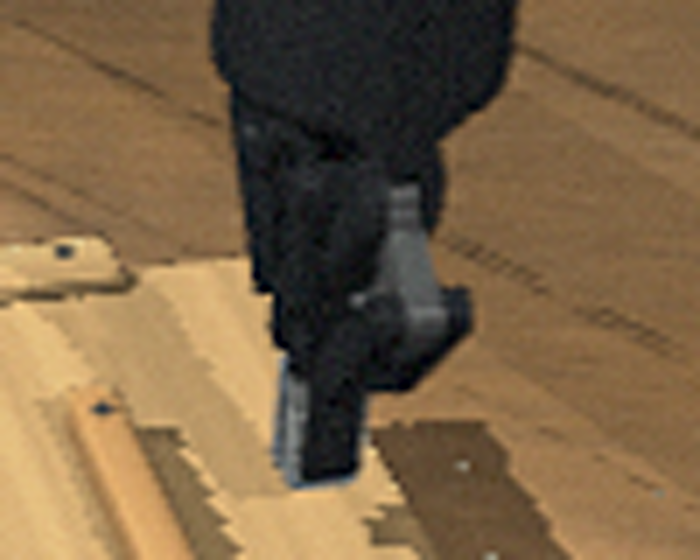

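```bash
python3 -c "
from fit import *; from h import *
i=I['side']
u=np.array([405.7,259.3])
for z in (.07,.08,.09):
  d=i['R'].T@np.linalg.inv(i['camera_matrix'])@np.array([*u,1]); c=-i['R'].T@i['t']; k=(z-c[2])/d[2]; X=c+k*d; print(z,X.round(4),(tocase(X)*1e3).round(1))
"
```

```text
0.07 [ 0.4514 -0.0621  0.07  ] [-157.5  -21.7   70. ]
0.08 [ 0.4518 -0.0482  0.08  ] [-152.2   -8.8   80. ]
0.09 [ 0.4522 -0.0344  0.09  ] [-146.9    4.    90. ]
```

>>> apply_moves:
  moves:
    - {"x": 0, "y": 1, "z": 0, "wx": 0, "wy": 0, "wz": 0, "jaw": 0}
    - {"x": 0, "y": 1, "z": 0, "wx": 0, "wy": 0, "wz": 0, "jaw": 0}
    - {"x": 0, "y": 1, "z": 0, "wx": 0, "wy": 0, "wz": 0, "jaw": 0}
    - {"x": 0, "y": 0, "z": 0, "wx": 0, "wy": 0, "wz": 0, "jaw": 0}

```text
t: 3.92
eef_pos: [0.4556, -0.0355, 0.0643]
tcp_rot: [-1.571, -0.0, -2.779]
contact_force: [0.2, 0.1, -0.2]
finger_gap: 0.0002
```

No contact at a reported 64 mm, which is below the lid top. The picture puts the real tips about 20 mm above the reported TCP with matching x and y, so I'll keep descending carefully.

>>> apply_moves:
  moves:
    - {"x": 0, "y": 1.5, "z": 0, "wx": 0, "wy": 0, "wz": 0, "jaw": 0}
    - {"x": 0, "y": 1.5, "z": 0, "wx": 0, "wy": 0, "wz": 0, "jaw": 0}
    - {"x": 0, "y": 1.5, "z": 0, "wx": 0, "wy": 0, "wz": 0, "jaw": 0}
    - {"x": 0, "y": 1.5, "z": 0, "wx": 0, "wy": 0, "wz": 0, "jaw": 0}
    - {"x": 0, "y": 0, "z": 0, "wx": 0, "wy": 0, "wz": 0, "jaw": 0}

```text
t: 4.33
eef_pos: [0.4555, -0.0355, 0.0582]
tcp_rot: [-1.571, -0.001, -2.779]
contact_force: [0.4, -0.1, -0.8]
finger_gap: 0.0001
```

```bash
python3 look.py 5; python3 -c "
import cv2
cv2.imwrite('pics/z5.png',cv2.resize(cv2.imread('pics/side5.png')[190:270,360:460],None,fx=7,fy=7,interpolation=cv2.INTER_CUBIC))"
```

```text
t 4.3333 case mm [-144.2    1.7   58.2] F [ 0.4 -0.1 -0.8] gap 0.0001 rv [0.    0.001 0.001]
```

View pics/z5.png

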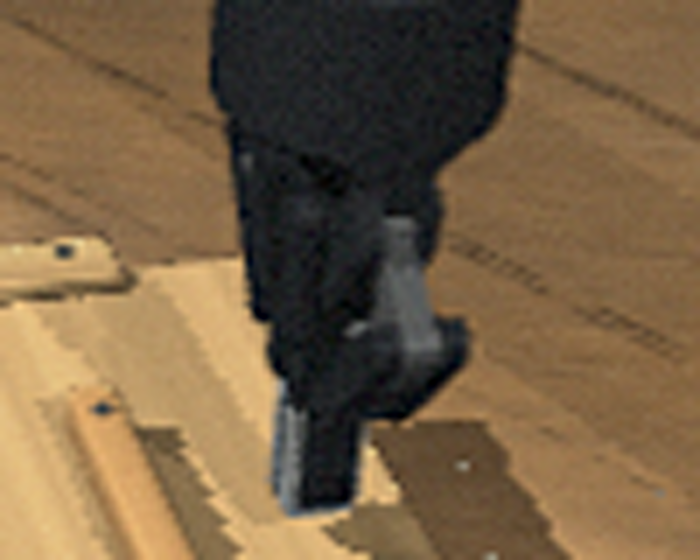

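The real tip is now at roughly z = 80 mm, 10 mm above the lid, and there is no contact. Starting the push.

>>> apply_moves:
  moves:
    - {"x": -8, "y": 0, "z": 0, "wx": 0, "wy": 0, "wz": 0, "jaw": 0}
    - {"x": -8, "y": 0, "z": 0, "wx": 0, "wy": 0, "wz": 0, "jaw": 0}
    - {"x": -5, "y": 0, "z": 0, "wx": 0, "wy": 0, "wz": 0, "jaw": 0}
    - {"x": -4, "y": 0, "z": 0, "wx": 0, "wy": 0, "wz": 0, "jaw": 0}
    - {"x": -4, "y": 0, "z": 0, "wx": 0, "wy": 0, "wz": 0, "jaw": 0}
    - {"x": -4, "y": 0, "z": 0, "wx": 0, "wy": 0, "wz": 0, "jaw": 0}
    - {"x": -4, "y": 0, "z": 0, "wx": 0, "wy": 0, "wz": 0, "jaw": 0}

```text
t: 5.02
eef_pos: [0.4898, -0.0225, 0.0584]
tcp_rot: [-1.571, -0.002, -2.778]
contact_force: [-3.2, -2.3, 0.7]
finger_gap: -0.0002
```

```bash
python3 look.py 6
```

```text
t 5.0167 case mm [-107.5    1.7   58.4] F [-3.2 -2.3  0.7] gap -0.0002 rv [0.    0.001 0.002]
```

View pics/c6.png

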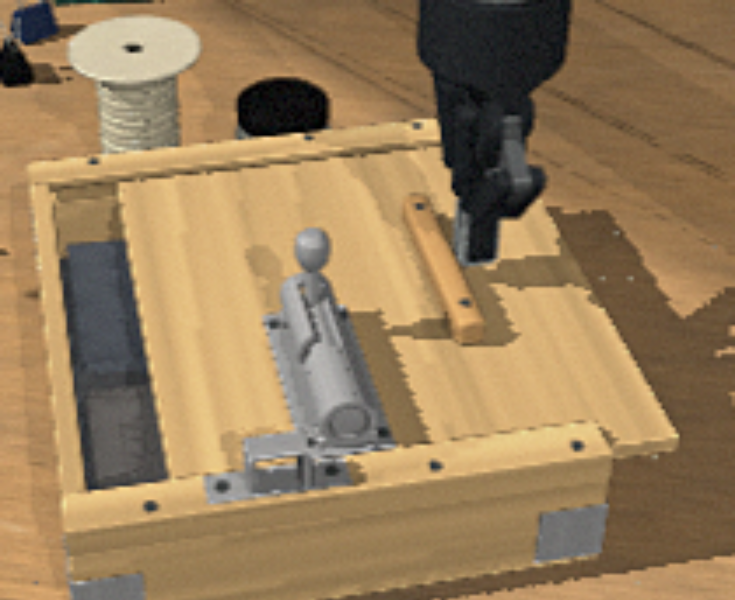

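The fingers press on the batten near (470,250) with about 4 N, and the lid has moved about 9 mm. Continuing.

>>> apply_moves:
  moves:
    - {"x": -4, "y": 0, "z": 0, "wx": 0, "wy": 0, "wz": 0, "jaw": 0}
    - {"x": -4, "y": 0, "z": 0, "wx": 0, "wy": 0, "wz": 0, "jaw": 0}
    - {"x": -4, "y": 0, "z": 0, "wx": 0, "wy": 0, "wz": 0, "jaw": 0}
    - {"x": -4, "y": 0, "z": 0, "wx": 0, "wy": 0, "wz": 0, "jaw": 0}
    - {"x": -4, "y": 0, "z": 0, "wx": 0, "wy": 0, "wz": 0, "jaw": 0}
    - {"x": -4, "y": 0, "z": 0, "wx": 0, "wy": 0, "wz": 0, "jaw": 0}
    - {"x": -4, "y": 0, "z": 0, "wx": 0, "wy": 0, "wz": 0, "jaw": 0}
    - {"x": -2, "y": 0, "z": 0, "wx": 0, "wy": 0, "wz": 0, "jaw": 0}

```text
t: 5.78
eef_pos: [0.519, -0.0113, 0.0584]
tcp_rot: [-1.571, 0.0, -2.779]
contact_force: [-2.3, -0.6, -0.4]
finger_gap: -0.0002
```

>>> apply_moves:
  moves:
    - {"x": -1, "y": 0, "z": 0, "wx": 0, "wy": 0, "wz": 0, "jaw": 0}
    - {"x": -1, "y": 0, "z": 0, "wx": 0, "wy": 0, "wz": 0, "jaw": 0}
    - {"x": -1, "y": 0, "z": 0, "wx": 0, "wy": 0, "wz": 0, "jaw": 0}

```text
t: 6.03
eef_pos: [0.521, -0.0106, 0.0584]
tcp_rot: [-1.571, -0.0, -2.779]
contact_force: [-2.4, 0.2, -0.8]
finger_gap: 0.0004
```

```bash
python3 -c "
from h import *
show()"
```

```text
t 6.0333 case mm [-74.1   1.8  58.4] F [-2.4  0.2 -0.8] gap 0.0004 rv [0.    0.001 0.   ]
```

>>> apply_moves:
  moves:
    - {"x": -1, "y": 0, "z": 0, "wx": 0, "wy": 0, "wz": 0, "jaw": 0}
    - {"x": -1, "y": 0, "z": 0, "wx": 0, "wy": 0, "wz": 0, "jaw": 0}
    - {"x": -1, "y": 0, "z": 0, "wx": 0, "wy": 0, "wz": 0, "jaw": 0}

```text
t: 6.28
eef_pos: [0.5238, -0.0096, 0.0584]
tcp_rot: [-1.571, -0.0, -2.779]
contact_force: [-3.5, -0.1, -0.8]
finger_gap: -0.0003
```

>>> apply_moves:
  moves:
    - {"x": -1, "y": 0, "z": 0, "wx": 0, "wy": 0, "wz": 0, "jaw": 0}
    - {"x": -1, "y": 0, "z": 0, "wx": 0, "wy": 0, "wz": 0, "jaw": 0}

```text
t: 6.45
eef_pos: [0.5258, -0.0088, 0.0584]
tcp_rot: [-1.571, -0.0, -2.779]
contact_force: [-2.5, 0.7, -1.9]
finger_gap: 0.0002
```

>>> apply_moves:
  moves:
    - {"x": -1, "y": 0, "z": 0, "wx": 0, "wy": 0, "wz": 0, "jaw": 0}
    - {"x": -1, "y": 0, "z": 0, "wx": 0, "wy": 0, "wz": 0, "jaw": 0}

```text
t: 6.62
eef_pos: [0.5274, -0.0082, 0.0584]
tcp_rot: [-1.571, -0.001, -2.779]
contact_force: [-5.3, -1.1, 0.2]
finger_gap: -0.0001
```

```bash
python3 look.py 7
```

```text
t 6.6167 case mm [-67.3   1.8  58.4] F [-5.3 -1.1  0.2] gap -0.0001 rv [0.    0.001 0.001]
```

View pics/c7.png

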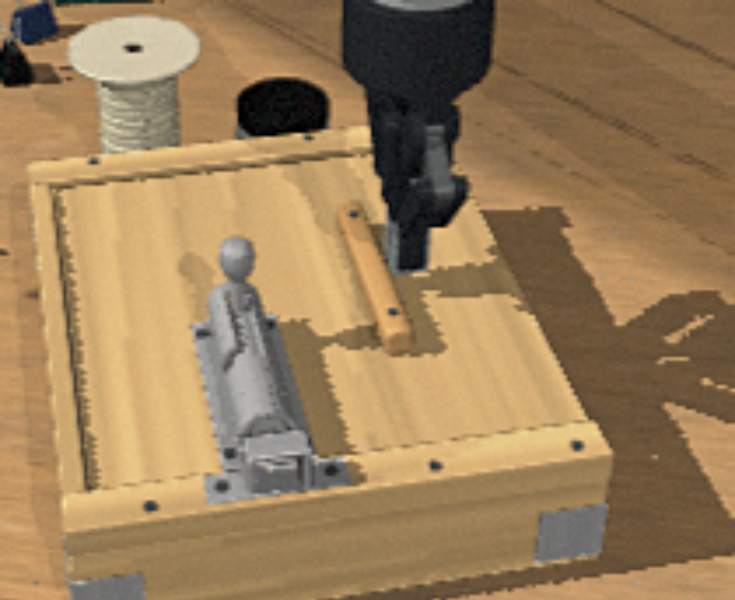

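>>> apply_moves:
  moves:
    - {"x": -1, "y": 0, "z": 0, "wx": 0, "wy": 0, "wz": 0, "jaw": 0}
    - {"x": 0, "y": 0, "z": 0, "wx": 0, "wy": 0, "wz": 0, "jaw": 0}

```text
t: 6.88
eef_pos: [0.5273, -0.0082, 0.0584]
tcp_rot: [-1.571, -0.003, -2.778]
contact_force: [-6.9, -1.2, 1.6]
finger_gap: 0.0
```

>>> apply_moves:
  moves:
    - {"x": -0.7, "y": 0, "z": 0, "wx": 0, "wy": 0, "wz": 0, "jaw": 0}
    - {"x": 0, "y": 0, "z": 0, "wx": 0, "wy": 0, "wz": 0, "jaw": 0}

```text
t: 7.05
eef_pos: [0.5273, -0.0082, 0.0584]
tcp_rot: [-1.571, -0.004, -2.778]
contact_force: [-7.6, -3.2, 2.4]
finger_gap: 0.0001
```

The lid is at its hard stop: position unchanged while the force rose to 8 N. The side view shows it flush at the far wall, about (75,340). Next I back off, rise, and go to the -y side of the knob.

>>> apply_moves:
  moves:
    - {"x": 6, "y": 0, "z": 4, "wx": 0, "wy": 0, "wz": 0, "jaw": 0}
    - {"x": 2, "y": -25, "z": 4, "wx": 0, "wy": 0, "wz": 0, "jaw": 0}
    - {"x": 0, "y": -25, "z": 4, "wx": 0, "wy": 0, "wz": 0, "jaw": 0}
    - {"x": -10, "y": 0, "z": 4, "wx": 0, "wy": 0, "wz": 0, "jaw": 0}
    - {"x": -25, "y": 0, "z": 0, "wx": 0, "wy": 0, "wz": 0, "jaw": 0}
    - {"x": -30, "y": 0, "z": 0, "wx": 0, "wy": 0, "wz": 0, "jaw": 0}
    - {"x": -30, "y": 0, "z": 0, "wx": 0, "wy": 0, "wz": 0, "jaw": 0}
    - {"x": -8, "y": 0, "z": 0, "wx": 0, "wy": 0, "wz": 0, "jaw": 0}

```text
t: 7.72
eef_pos: [0.6316, 0.0121, 0.1095]
tcp_rot: [-1.568, 0.01, -2.778]
contact_force: [1.3, -0.7, 0.4]
finger_gap: 0.0001
```

>>> apply_moves:
  moves:
    - {"x": 0, "y": 0, "z": 0, "wx": 0, "wy": 0, "wz": 0, "jaw": 0}

```text
t: 7.8
eef_pos: [0.6285, 0.0116, 0.1087]
tcp_rot: [-1.569, 0.005, -2.778]
contact_force: [1.3, -0.1, 0.9]
finger_gap: 0.0001
```

```bash
python3 look.py 8
```

```text
t 7.8 case mm [ 34.3 -15.5 108.7] F [ 1.3 -0.1  0.9] gap 0.0001 rv [-0.002  0.001 -0.005]
```

View pics/c8.png

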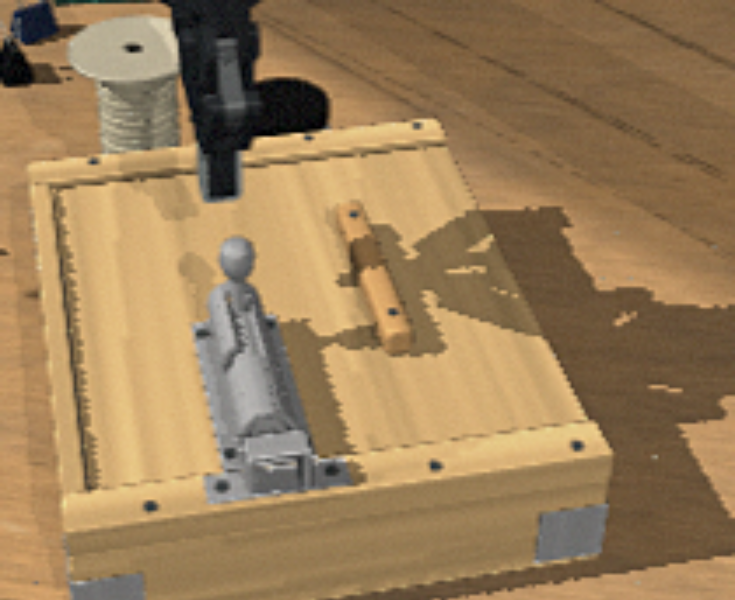

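```bash
python3 -c "
from fit import *; from h import *
Z=lambda X:((proj('side',X)-[250,190])*3.5).round(0)
print('knob',[Z(toworld(np.array([.03,y,.129]))) for y in (.032,.0375,.042)], 'keeper top', Z(toworld(np.array([.03,.142,.100]))))
s,R=st(); print('tip',[Z(s['eef_pos']+[0,0,d]) for d in (0,.015,.02,.025)])
"
```

```text
knob [array([235., 253.]), array([237., 260.]), array([238., 265.])] keeper top [276. 444.]
tip [array([223., 234.]), array([222., 211.]), array([222., 203.]), array([221., 196.])]
```

The tip at (222,198) and knob at (237,258) match the predictions with a tip offset of about +22 mm. I'll lower to a real height of about 111 mm, then push along +y.

>>> apply_moves:
  moves:
    - {"x": 2, "y": 10, "z": 0, "wx": 0, "wy": 0, "wz": 0, "jaw": 0}
    - {"x": 2, "y": 10, "z": 0, "wx": 0, "wy": 0, "wz": 0, "jaw": 0}
    - {"x": 0, "y": 0, "z": -5, "wx": 0, "wy": 0, "wz": 0, "jaw": 0}
    - {"x": 0, "y": 0, "z": -5, "wx": 0, "wy": 0, "wz": 0, "jaw": 0}
    - {"x": 0, "y": 0, "z": -5, "wx": 0, "wy": 0, "wz": 0, "jaw": 0}
    - {"x": 0, "y": 0, "z": 0, "wx": 0, "wy": 0, "wz": 0, "jaw": 0}

```text
t: 8.4
eef_pos: [0.6142, 0.0248, 0.0887]
tcp_rot: [-1.571, -0.0, -2.778]
contact_force: [-0.0, -0.2, -0.3]
finger_gap: -0.0003
```

```bash
python3 look.py 9
```

```text
t 8.4 case mm [25.5  1.9 88.7] F [-0.  -0.2 -0.3] gap -0.0003 rv [0.001 0.001 0.   ]
```

View pics/c9.png

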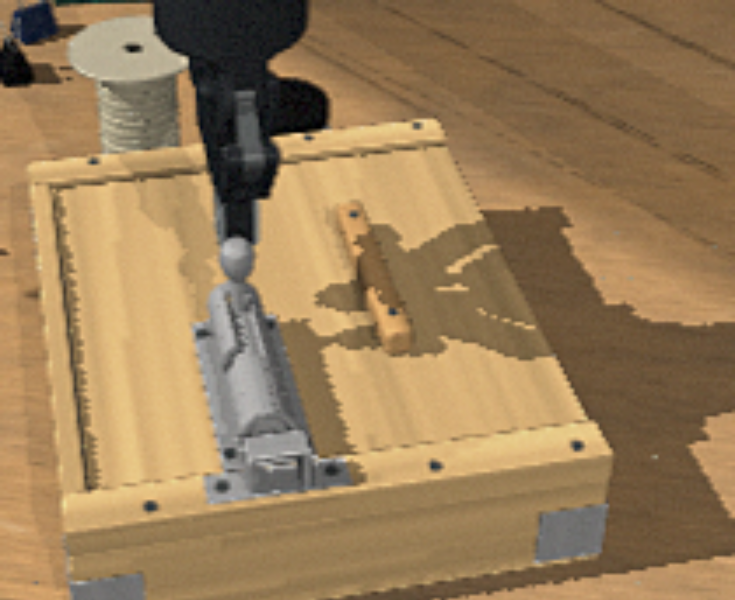

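The tip sits just behind the knob, with its bottom near (237,245). Next I centre x by +4 mm and push.

>>> apply_moves:
  moves:
    - {"x": -4, "y": 0, "z": -3, "wx": 0, "wy": 0, "wz": 0, "jaw": 0}
    - {"x": 0, "y": 0, "z": -3, "wx": 0, "wy": 0, "wz": 0, "jaw": 0}
    - {"x": 0, "y": 0, "z": -3, "wx": 0, "wy": 0, "wz": 0, "jaw": 0}
    - {"x": 0, "y": 0, "z": -3, "wx": 0, "wy": 0, "wz": 0, "jaw": 0}
    - {"x": 0, "y": 0, "z": -3, "wx": 0, "wy": 0, "wz": 0, "jaw": 0}
    - {"x": 0, "y": 0, "z": -3, "wx": 0, "wy": 0, "wz": 0, "jaw": 0}

```text
t: 9.0
eef_pos: [0.6124, 0.0417, 0.0886]
tcp_rot: [-1.57, 0.0, -2.779]
contact_force: [1.5, -1.7, -0.5]
finger_gap: 0.0002
```

```bash
python3 look.py 10
```

```text
t 9.0 case mm [29.9 18.3 88.6] F [ 1.5 -1.7 -0.5] gap 0.0002 rv [-0.001  0.001 -0.   ]
```

View pics/c10.png

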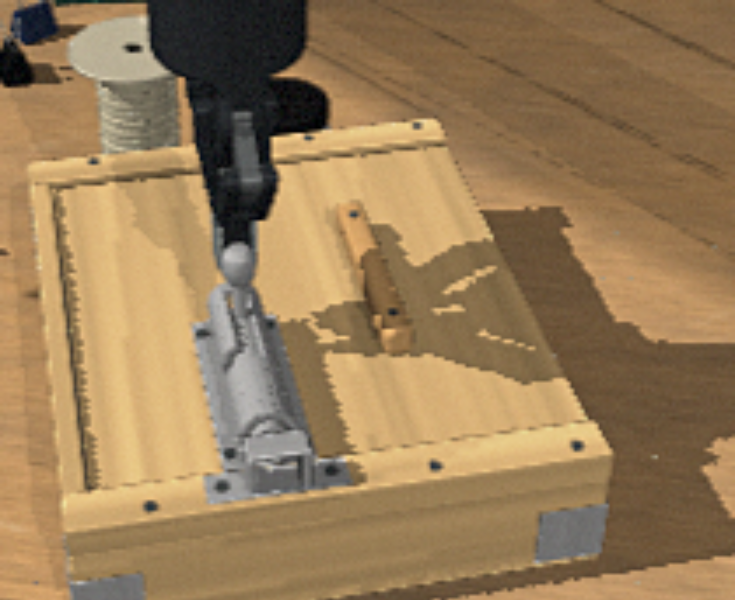

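>>> apply_moves:
  moves:
    - {"x": 0, "y": 0, "z": -3, "wx": 0, "wy": 0, "wz": 0, "jaw": 0}
    - {"x": 0, "y": 0, "z": -3, "wx": 0, "wy": 0, "wz": 0, "jaw": 0}
    - {"x": 0, "y": 0, "z": -3, "wx": 0, "wy": 0, "wz": 0, "jaw": 0}
    - {"x": 0, "y": 0, "z": -3, "wx": 0, "wy": 0, "wz": 0, "jaw": 0}
    - {"x": 0, "y": 0, "z": -3, "wx": 0, "wy": 0, "wz": 0, "jaw": 0}
    - {"x": 0, "y": 0, "z": -3, "wx": 0, "wy": 0, "wz": 0, "jaw": 0}
    - {"x": 0, "y": 0, "z": -3, "wx": 0, "wy": 0, "wz": 0, "jaw": 0}
    - {"x": 0, "y": 0, "z": -2, "wx": 0, "wy": 0, "wz": 0, "jaw": 0}

```text
t: 9.77
eef_pos: [0.6039, 0.0639, 0.0885]
tcp_rot: [-1.571, 0.0, -2.779]
contact_force: [1.2, -2.6, 0.7]
finger_gap: 0.0001
```

>>> apply_moves:
  moves:
    - {"x": 0, "y": 0, "z": -1, "wx": 0, "wy": 0, "wz": 0, "jaw": 0}
    - {"x": 0, "y": 0, "z": -1, "wx": 0, "wy": 0, "wz": 0, "jaw": 0}
    - {"x": 0, "y": 0, "z": -1, "wx": 0, "wy": 0, "wz": 0, "jaw": 0}

```text
t: 10.02
eef_pos: [0.6029, 0.0663, 0.0885]
tcp_rot: [-1.571, 0.0, -2.779]
contact_force: [1.6, -2.6, 1.1]
finger_gap: -0.0003
```

>>> apply_moves:
  moves:
    - {"x": 0, "y": 0, "z": -1, "wx": 0, "wy": 0, "wz": 0, "jaw": 0}
    - {"x": 0, "y": 0, "z": -1, "wx": 0, "wy": 0, "wz": 0, "jaw": 0}
    - {"x": 0, "y": 0, "z": -1, "wx": 0, "wy": 0, "wz": 0, "jaw": 0}

```text
t: 10.27
eef_pos: [0.6019, 0.0691, 0.0885]
tcp_rot: [-1.571, 0.0, -2.779]
contact_force: [1.1, -2.1, 0.2]
finger_gap: 0.0002
```

```bash
python3 look.py 11
```

```text
t 10.2667 case mm [29.8 47.6 88.5] F [ 1.1 -2.1  0.2] gap 0.0002 rv [-0.  0. -0.]
```

View pics/c11.png

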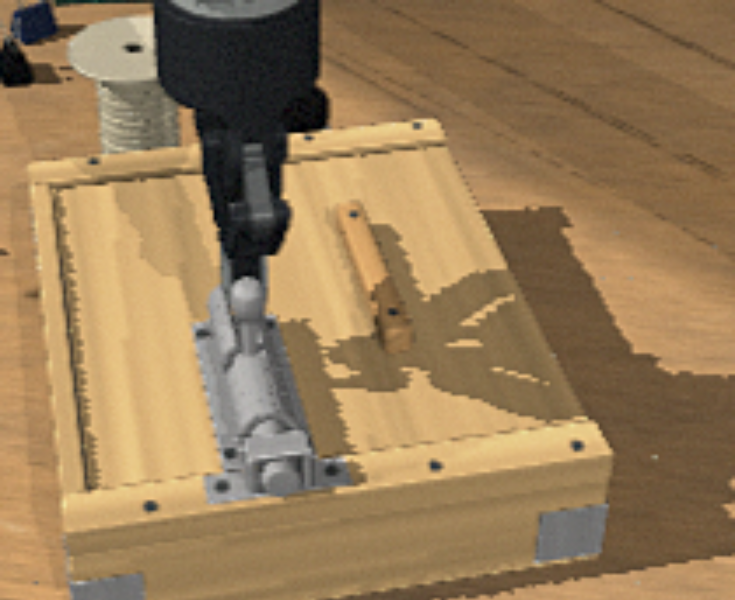

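The rod is entering the keeper at about (278,478), and the knob is at (247,298). A little more.

>>> apply_moves:
  moves:
    - {"x": 0, "y": 0, "z": -1, "wx": 0, "wy": 0, "wz": 0, "jaw": 0}
    - {"x": 0, "y": 0, "z": -1, "wx": 0, "wy": 0, "wz": 0, "jaw": 0}
    - {"x": 0, "y": 0, "z": -1, "wx": 0, "wy": 0, "wz": 0, "jaw": 0}

```text
t: 10.62
eef_pos: [0.6008, 0.0719, 0.0885]
tcp_rot: [-1.571, 0.0, -2.779]
contact_force: [0.7, -2.2, 0.0]
finger_gap: 0.0001
```

>>> apply_moves:
  moves:
    - {"x": 0, "y": 0, "z": -1, "wx": 0, "wy": 0, "wz": 0, "jaw": 0}
    - {"x": 0, "y": 0, "z": -1, "wx": 0, "wy": 0, "wz": 0, "jaw": 0}

```text
t: 10.78
eef_pos: [0.6003, 0.0733, 0.0886]
tcp_rot: [-1.57, 0.0, -2.779]
contact_force: [0.9, -5.7, 0.7]
finger_gap: -0.0004
```

>>> apply_moves:
  moves:
    - {"x": 0, "y": 0, "z": -1, "wx": 0, "wy": 0, "wz": 0, "jaw": 0}
    - {"x": 0, "y": 0, "z": -1, "wx": 0, "wy": 0, "wz": 0, "jaw": 0}

```text
t: 10.95
eef_pos: [0.6003, 0.0736, 0.0887]
tcp_rot: [-1.567, 0.0, -2.778]
contact_force: [2.8, -10.0, -0.5]
finger_gap: -0.0003
```

>>> apply_moves:
  moves:
    - {"x": 0, "y": 0, "z": -0.5, "wx": 0, "wy": 0, "wz": 0, "jaw": 0}
    - {"x": 0, "y": 0, "z": 0, "wx": 0, "wy": 0, "wz": 0, "jaw": 0}

```text
t: 11.12
eef_pos: [0.6003, 0.0735, 0.0887]
tcp_rot: [-1.566, 0.0, -2.778]
contact_force: [2.0, -9.1, 0.1]
finger_gap: -0.0004
```

```bash
python3 look.py 12;python3 -c "
from fit import *; from h import *
Z=lambda X:((proj('side',X)-[250,190])*3.5).round(0)
print('knob',[Z(toworld(np.array([.03,y,.129]))) for y in (.068,.071,.074)])"
```

```text
t 11.1167 case mm [29.8 52.4 88.7] F [ 2.  -9.1  0.1] gap -0.0004 rv [-0.005  0.001 -0.   ]
knob [array([247., 296.]), array([248., 300.]), array([249., 304.])]
```

View pics/c12.png

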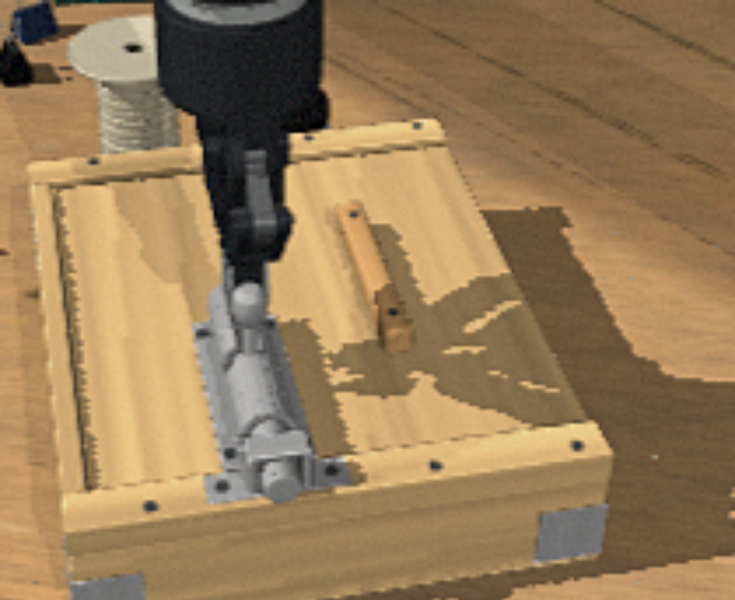

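The bolt is at its hard stop: position steady at 9 N, knob at (249,304) as predicted for full travel, and the rod through the keeper. Next I back off and go round to the robot side of the knob.

>>> apply_moves:
  moves:
    - {"x": 0, "y": 0, "z": 8, "wx": 0, "wy": 0, "wz": 0, "jaw": 0}
    - {"x": 8, "y": 0, "z": 4, "wx": 0, "wy": 0, "wz": 0, "jaw": 0}
    - {"x": 15, "y": 0, "z": 0, "wx": 0, "wy": 0, "wz": 0, "jaw": 0}
    - {"x": 15, "y": 0, "z": 0, "wx": 0, "wy": 0, "wz": 0, "jaw": 0}
    - {"x": 0, "y": 0, "z": -4, "wx": 0, "wy": 0, "wz": 0, "jaw": 0}
    - {"x": 0, "y": 0, "z": -15, "wx": 0, "wy": 0, "wz": 0, "jaw": 0}
    - {"x": 0, "y": 0, "z": -12, "wx": 0, "wy": 0, "wz": 0, "jaw": 0}
    - {"x": 0, "y": 0, "z": 0, "wx": 0, "wy": 0, "wz": 0, "jaw": 0}

```text
t: 11.88
eef_pos: [0.5557, 0.0826, 0.0885]
tcp_rot: [-1.573, -0.001, -2.778]
contact_force: [0.7, 0.8, -0.4]
finger_gap: 0.0001
```

```bash
python3 look.py 13
```

```text
t 11.8833 case mm [-8.7 76.7 88.5] F [ 0.7  0.8 -0.4] gap 0.0001 rv [0.002 0.002 0.001]
```

View pics/c13.png

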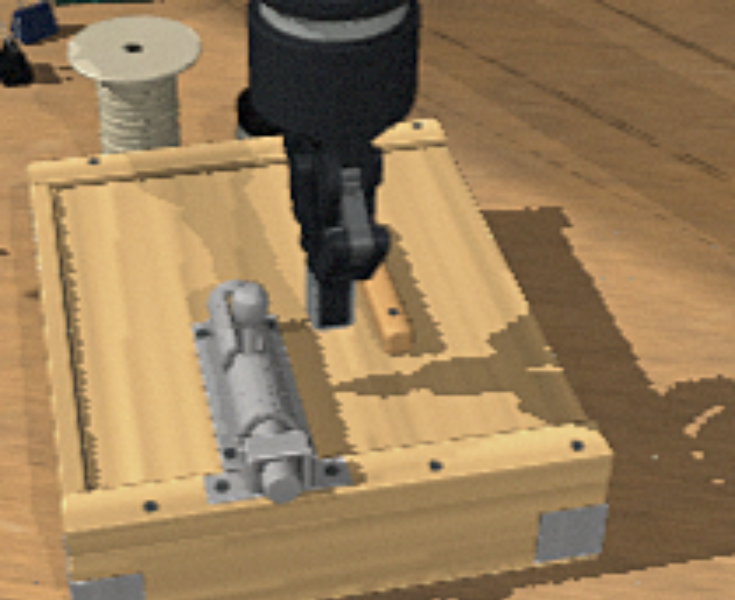

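>>> apply_moves:
  moves:
    - {"x": -5, "y": 0, "z": 1, "wx": 0, "wy": 0, "wz": 0, "jaw": 0}
    - {"x": -5, "y": 0, "z": 1, "wx": 0, "wy": 0, "wz": 0, "jaw": 0}
    - {"x": -4, "y": 0, "z": 0, "wx": 0, "wy": 0, "wz": 0, "jaw": 0}
    - {"x": -3, "y": 0, "z": 0, "wx": 0, "wy": 0, "wz": 0, "jaw": 0}
    - {"x": -3, "y": 0, "z": 0, "wx": 0, "wy": 0, "wz": 0, "jaw": 0}
    - {"x": -3, "y": 0, "z": 0, "wx": 0, "wy": 0, "wz": 0, "jaw": 0}
    - {"x": -3, "y": 0, "z": 0, "wx": 0, "wy": 0, "wz": 0, "jaw": 0}

```text
t: 12.57
eef_pos: [0.5818, 0.0875, 0.0884]
tcp_rot: [-1.571, -0.001, -2.779]
contact_force: [-1.4, -0.0, 1.2]
finger_gap: -0.0
```

>>> apply_moves:
  moves:
    - {"x": -2, "y": 0, "z": 0, "wx": 0, "wy": 0, "wz": 0, "jaw": 0}
    - {"x": -2, "y": 0, "z": 0, "wx": 0, "wy": 0, "wz": 0, "jaw": 0}
    - {"x": -2, "y": 0, "z": 0, "wx": 0, "wy": 0, "wz": 0, "jaw": 0}

```text
t: 12.82
eef_pos: [0.5875, 0.0898, 0.0884]
tcp_rot: [-1.571, -0.001, -2.779]
contact_force: [-0.9, -0.5, -0.5]
finger_gap: -0.0006
```

```bash
python3 look.py 14
```

```text
t 12.8167 case mm [23.6 72.1 88.4] F [-0.9 -0.5 -0.5] gap -0.0006 rv [-0.     0.001  0.001]
```

View pics/c14.png

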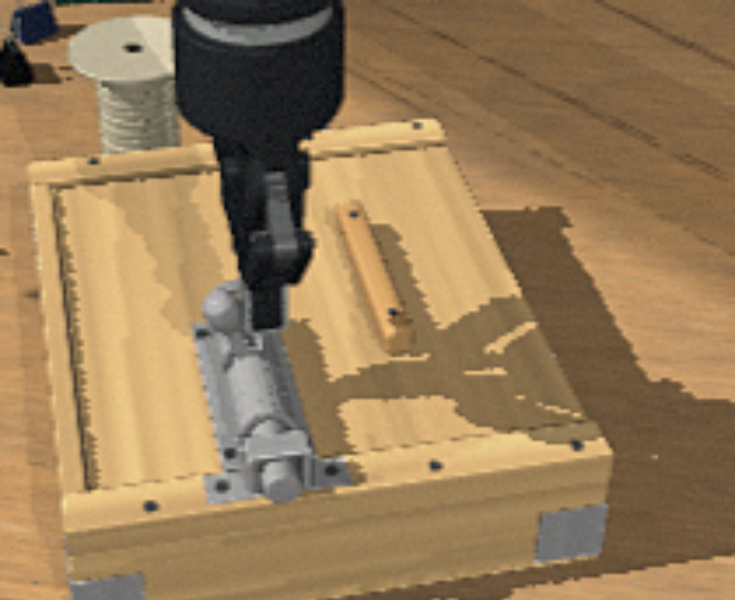

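The knob is turning over, now at (223,310). Continuing.

>>> apply_moves:
  moves:
    - {"x": -2, "y": 0, "z": 0, "wx": 0, "wy": 0, "wz": 0, "jaw": 0}
    - {"x": -2, "y": 0, "z": 0, "wx": 0, "wy": 0, "wz": 0, "jaw": 0}
    - {"x": -2, "y": 0, "z": 0, "wx": 0, "wy": 0, "wz": 0, "jaw": 0}
    - {"x": -2, "y": 0, "z": 0, "wx": 0, "wy": 0, "wz": 0, "jaw": 0}
    - {"x": -2, "y": 0, "z": 0, "wx": 0, "wy": 0, "wz": 0, "jaw": 0}
    - {"x": -2, "y": 0, "z": 0, "wx": 0, "wy": 0, "wz": 0, "jaw": 0}

```text
t: 13.42
eef_pos: [0.5984, 0.0942, 0.0882]
tcp_rot: [-1.571, -0.001, -2.779]
contact_force: [-2.8, -1.7, -0.5]
finger_gap: 0.0
```

>>> apply_moves:
  moves:
    - {"x": -2, "y": 0, "z": 0, "wx": 0, "wy": 0, "wz": 0, "jaw": 0}
    - {"x": -2, "y": 0, "z": 0, "wx": 0, "wy": 0, "wz": 0, "jaw": 0}

```text
t: 13.58
eef_pos: [0.6028, 0.0957, 0.0885]
tcp_rot: [-1.571, 0.0, -2.779]
contact_force: [-1.1, -1.1, -0.2]
finger_gap: -0.0003
```

```bash
python3 look.py 15
```

```text
t 13.5833 case mm [40.  72.2 88.5] F [-1.1 -1.1 -0.2] gap -0.0003 rv [ 0.  0. -0.]
```

View pics/c15.png

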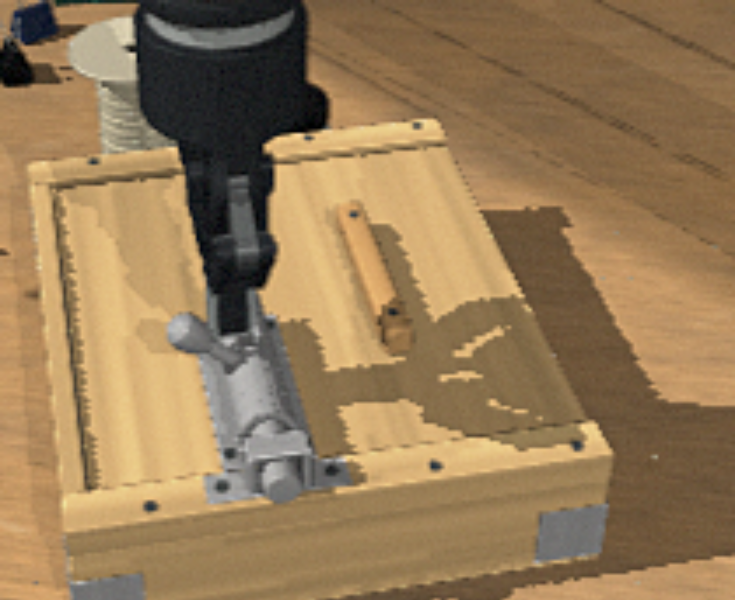

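The handle is over by about 1 rad, with the knob at (187,332). Next I lift, move above the knob, and press down.

>>> apply_moves:
  moves:
    - {"x": 4, "y": -5, "z": 0, "wx": 0, "wy": 0, "wz": 0, "jaw": 0}
    - {"x": 0, "y": -15, "z": 0, "wx": 0, "wy": 0, "wz": 0, "jaw": 0}
    - {"x": 0, "y": -12, "z": -2, "wx": 0, "wy": 0, "wz": 0, "jaw": 0}
    - {"x": -12, "y": 0, "z": 0, "wx": 0, "wy": 0, "wz": 0, "jaw": 0}
    - {"x": -14, "y": 0, "z": 0, "wx": 0, "wy": 0, "wz": 0, "jaw": 0}
    - {"x": -8, "y": 0, "z": 0, "wx": 0, "wy": 0, "wz": 0, "jaw": 0}
    - {"x": 0, "y": 0, "z": 0, "wx": 0, "wy": 0, "wz": 0, "jaw": 0}

```text
t: 14.27
eef_pos: [0.6324, 0.1086, 0.1214]
tcp_rot: [-1.57, 0.004, -2.779]
contact_force: [0.7, 0.5, 0.3]
finger_gap: 0.0002
```

```bash
python3 look.py 16
```

```text
t 14.2667 case mm [ 72.2  73.8 121.4] F [0.7 0.5 0.3] gap 0.0002 rv [-0.001  0.001 -0.004]
```

View pics/c16.png

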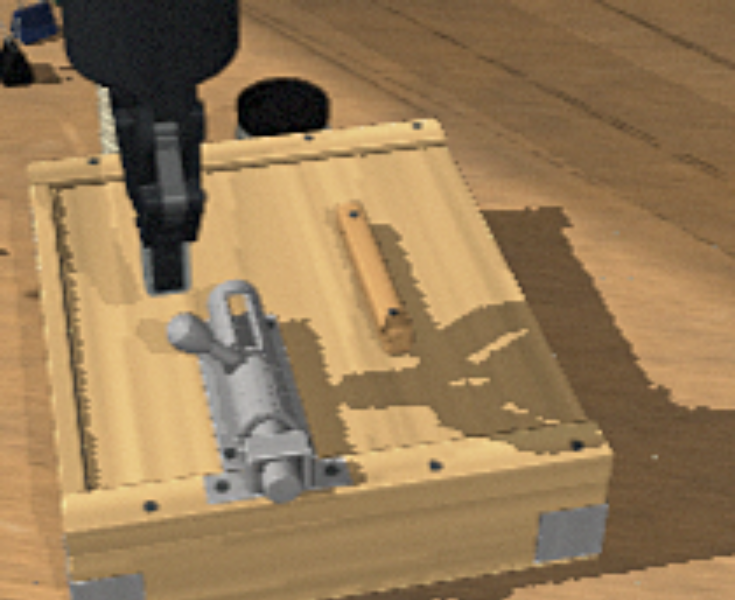

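>>> apply_moves:
  moves:
    - {"x": 0, "y": 7, "z": 0, "wx": 0, "wy": 0, "wz": 0, "jaw": 0}
    - {"x": 0, "y": 6, "z": 0, "wx": 0, "wy": 0, "wz": 0, "jaw": 0}
    - {"x": 0, "y": 4, "z": 0, "wx": 0, "wy": 0, "wz": 0, "jaw": 0}
    - {"x": 0, "y": 3, "z": 0, "wx": 0, "wy": 0, "wz": 0, "jaw": 0}
    - {"x": 0, "y": 3, "z": 0, "wx": 0, "wy": 0, "wz": 0, "jaw": 0}
    - {"x": 0, "y": 3, "z": 0, "wx": 0, "wy": 0, "wz": 0, "jaw": 0}
    - {"x": 0, "y": 3, "z": 0, "wx": 0, "wy": 0, "wz": 0, "jaw": 0}

```text
t: 14.95
eef_pos: [0.6309, 0.1081, 0.0919]
tcp_rot: [-1.57, 0.002, -2.779]
contact_force: [1.5, 1.2, 1.9]
finger_gap: -0.0005
```

```bash
python3 look.py 17
```

```text
t 14.95 case mm [70.7 73.9 91.9] F [1.5 1.2 1.9] gap -0.0005 rv [-0.001  0.001 -0.002]
```

View pics/c17.png

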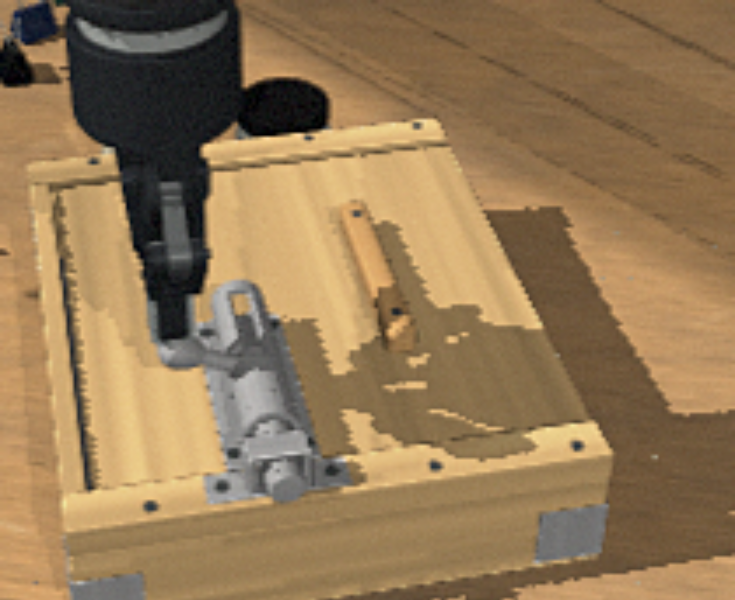

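The tip has the knob pressed down to (180,350), but the lid crept back slightly: the batten's far end went from (350,207) to (355,207). I'll add some +x travel while pressing so that friction drags the lid shut.

>>> apply_moves:
  moves:
    - {"x": -2, "y": 1, "z": 0, "wx": 0, "wy": 0, "wz": 0, "jaw": 0}
    - {"x": -2, "y": 2, "z": 0, "wx": 0, "wy": 0, "wz": 0, "jaw": 0}
    - {"x": -1.5, "y": 2, "z": 0, "wx": 0, "wy": 0, "wz": 0, "jaw": 0}
    - {"x": -1.5, "y": 2, "z": 0, "wx": 0, "wy": 0, "wz": 0, "jaw": 0}

```text
t: 15.38
eef_pos: [0.6358, 0.1104, 0.0839]
tcp_rot: [-1.571, -0.002, -2.779]
contact_force: [-0.5, 0.1, -0.5]
finger_gap: 0.0001
```

```bash
python3 look.py 18
```

```text
t 15.3833 case mm [76.1 74.3 83.9] F [-0.5  0.1 -0.5] gap 0.0001 rv [0.    0.    0.002]
```

View pics/c18.png

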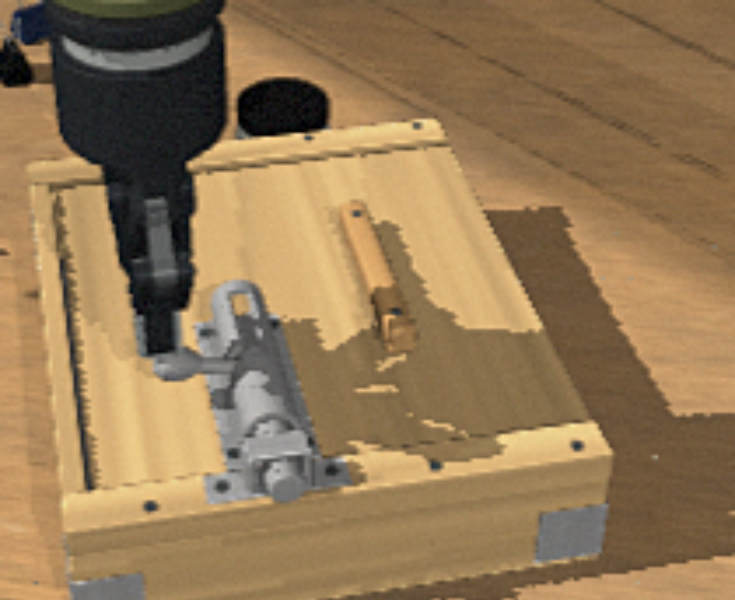

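>>> apply_moves:
  moves:
    - {"x": 0, "y": 1.5, "z": 0, "wx": 0, "wy": 0, "wz": 0, "jaw": 0}
    - {"x": 0, "y": 1.5, "z": 0, "wx": 0, "wy": 0, "wz": 0, "jaw": 0}
    - {"x": 0, "y": 1.5, "z": 0, "wx": 0, "wy": 0, "wz": 0, "jaw": 0}

```text
t: 15.73
eef_pos: [0.637, 0.1107, 0.0802]
tcp_rot: [-1.571, 0.001, -2.779]
contact_force: [1.7, 0.5, 0.8]
finger_gap: -0.0001
```

>>> apply_moves:
  moves:
    - {"x": -0.5, "y": 1, "z": 0, "wx": 0, "wy": 0, "wz": 0, "jaw": 0}
    - {"x": -0.5, "y": 1, "z": 0, "wx": 0, "wy": 0, "wz": 0, "jaw": 0}

```text
t: 15.9
eef_pos: [0.6376, 0.1109, 0.0781]
tcp_rot: [-1.571, 0.0, -2.779]
contact_force: [1.1, -0.9, 0.3]
finger_gap: -0.0002
```

>>> apply_moves:
  moves:
    - {"x": -0.5, "y": 1, "z": 0, "wx": 0, "wy": 0, "wz": 0, "jaw": 0}
    - {"x": -0.5, "y": 1, "z": 0, "wx": 0, "wy": 0, "wz": 0, "jaw": 0}

```text
t: 16.07
eef_pos: [0.6382, 0.1112, 0.0759]
tcp_rot: [-1.571, -0.0, -2.779]
contact_force: [0.6, -0.1, 2.3]
finger_gap: -0.0004
```

```bash
python3 look.py 19
```

```text
t 16.0667 case mm [78.6 74.2 75.9] F [ 0.6 -0.1  2.3] gap -0.0004 rv [-0.  0.  0.]
```

View pics/c19.png

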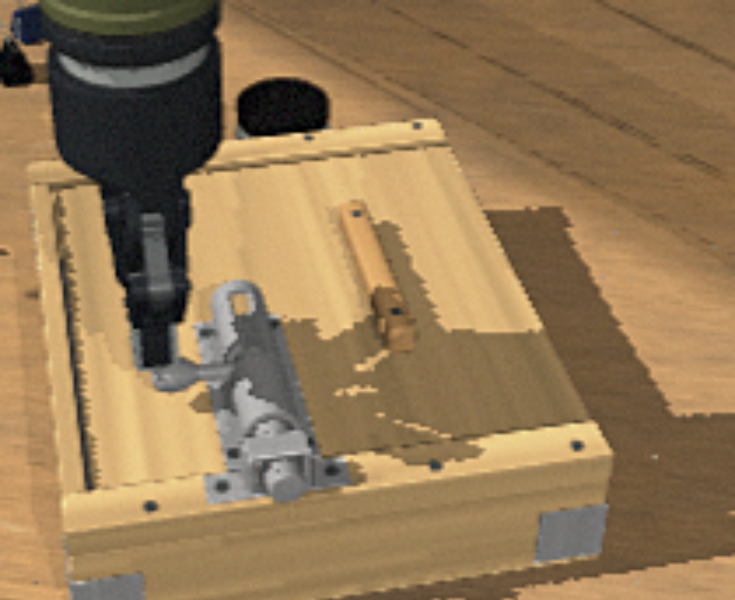

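```bash
python3 -c "
from fit import *; from h import *
Z=lambda X:((proj('side',X)-[250,190])*3.5).round(0)
for d in (0,.0025):
 print('knob',[Z(toworld(np.array([.03-d+.042*np.sin(t),.074,.087+.042*np.cos(t)]))) for t in (1,1.2,1.3,1.4,1.48)])
 print('batten',Z(toworld(np.array([-.05-d,-.05,.088]))))"
```

```text
knob [array([179., 344.]), array([172., 356.]), array([170., 363.]), array([168., 369.]), array([168., 375.])]
batten [352. 210.]
knob [array([184., 343.]), array([177., 356.]), array([175., 362.]), array([173., 369.]), array([173., 374.])]
batten [356. 210.]
```

>>> apply_moves:
  moves:
    - {"x": 0, "y": 1, "z": 0, "wx": 0, "wy": 0, "wz": 0, "jaw": 0}
    - {"x": 0, "y": 1, "z": 0, "wx": 0, "wy": 0, "wz": 0, "jaw": 0}

```text
t: 16.33
eef_pos: [0.6385, 0.1112, 0.0751]
tcp_rot: [-1.571, 0.001, -2.779]
contact_force: [-2.6, -1.4, 11.9]
finger_gap: -0.0003
```

>>> apply_moves:
  moves:
    - {"x": 0, "y": 1, "z": 0, "wx": 0, "wy": 0, "wz": 0, "jaw": 0}
    - {"x": 0, "y": 0, "z": 0, "wx": 0, "wy": 0, "wz": 0, "jaw": 0}

```text
t: 16.5
eef_pos: [0.6388, 0.1113, 0.0751]
tcp_rot: [-1.57, 0.002, -2.779]
contact_force: [-2.4, -1.0, 11.7]
finger_gap: -0.0003
```

The handle is at its hard stop, at 12 N with no more travel. The lid sits about 2.5 mm open, so I'll go back and push the batten home again.

>>> apply_moves:
  moves:
    - {"x": 0, "y": -8, "z": 0, "wx": 0, "wy": 0, "wz": 0, "jaw": 0}
    - {"x": 0, "y": -22, "z": 0, "wx": 0, "wy": 0, "wz": 0, "jaw": 0}
    - {"x": 0, "y": -25, "z": 0, "wx": 0, "wy": 0, "wz": 0, "jaw": 0}
    - {"x": 20, "y": 0, "z": 10, "wx": 0, "wy": 0, "wz": 0, "jaw": 0}
    - {"x": 30, "y": 0, "z": 15, "wx": 0, "wy": 0, "wz": 0, "jaw": 0}
    - {"x": 35, "y": 0, "z": 15, "wx": 0, "wy": 0, "wz": 0, "jaw": 0}
    - {"x": 35, "y": 0, "z": 15, "wx": 0, "wy": 0, "wz": 0, "jaw": 0}
    - {"x": 30, "y": 0, "z": 15, "wx": 0, "wy": 0, "wz": 0, "jaw": 0}

```text
t: 17.17
eef_pos: [0.5202, -0.0083, 0.1277]
tcp_rot: [-1.571, -0.002, -2.778]
contact_force: [0.6, -0.1, -0.2]
finger_gap: 0.0001
```

>>> apply_moves:
  moves:
    - {"x": 20, "y": 0, "z": 3, "wx": 0, "wy": 0, "wz": 0, "jaw": 0}
    - {"x": 0, "y": 0, "z": 0, "wx": 0, "wy": 0, "wz": 0, "jaw": 0}

```text
t: 17.33
eef_pos: [0.4998, -0.0191, 0.1275]
tcp_rot: [-1.572, -0.005, -2.781]
contact_force: [-0.4, -0.1, -0.7]
finger_gap: 0.0002
```

```bash
python3 look.py 20
```

```text
t 17.3333 case mm [-97.    1.4 127.5] F [-0.4 -0.1 -0.7] gap 0.0002 rv [ 0.002 -0.002  0.005]
```

View pics/c20.png

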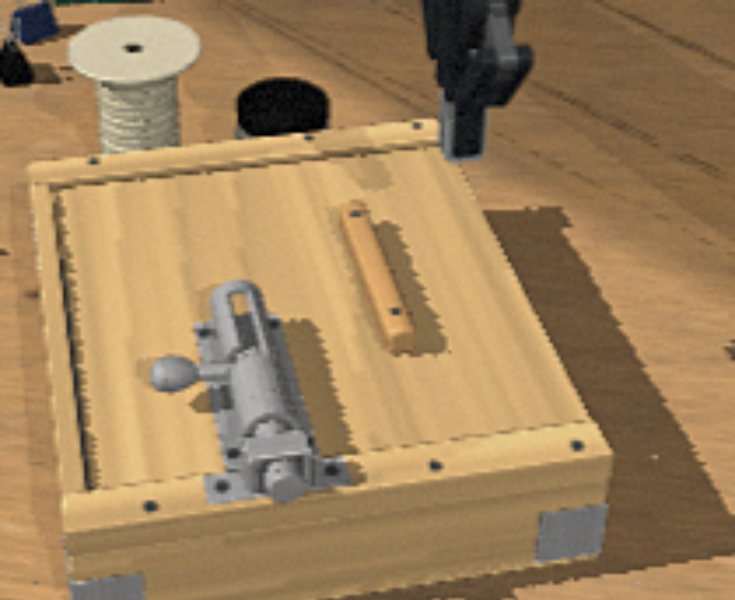

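The handle is fully down, with the knob at (173,374) as predicted for 1.48 rad. The lid shows a small gap. Lowering behind the batten.

>>> apply_moves:
  moves:
    - {"x": 0, "y": 20, "z": 0, "wx": 0, "wy": 0, "wz": 0, "jaw": 0}
    - {"x": 0, "y": 22, "z": 0, "wx": 0, "wy": 0, "wz": 0, "jaw": 0}
    - {"x": 0, "y": 18, "z": 0, "wx": 0, "wy": 0, "wz": 0, "jaw": 0}
    - {"x": 0, "y": 8, "z": 0, "wx": 0, "wy": 0, "wz": 0, "jaw": 0}
    - {"x": -4, "y": 0, "z": 0, "wx": 0, "wy": 0, "wz": 0, "jaw": 0}
    - {"x": -6, "y": 0, "z": 0, "wx": 0, "wy": 0, "wz": 0, "jaw": 0}
    - {"x": -6, "y": 0, "z": 0, "wx": 0, "wy": 0, "wz": 0, "jaw": 0}
    - {"x": 0, "y": 0, "z": 0, "wx": 0, "wy": 0, "wz": 0, "jaw": 0}

```text
t: 18.1
eef_pos: [0.5239, -0.0113, 0.0613]
tcp_rot: [-1.569, 0.005, -2.778]
contact_force: [0.9, -0.4, -0.2]
finger_gap: 0.0004
```

```bash
python3 -c "
from h import *
show()"
```

```text
t 18.1 case mm [-71.7   0.2  61.3] F [ 0.9 -0.4 -0.2] gap 0.0004 rv [-0.002  0.001 -0.005]
```

>>> apply_moves:
  moves:
    - {"x": 0, "y": 1.5, "z": 0, "wx": 0, "wy": 0, "wz": 0, "jaw": 0}
    - {"x": -1, "y": 0, "z": 0, "wx": 0, "wy": 0, "wz": 0, "jaw": 0}
    - {"x": -1, "y": 0, "z": 0, "wx": 0, "wy": 0, "wz": 0, "jaw": 0}
    - {"x": -1, "y": 0, "z": 0, "wx": 0, "wy": 0, "wz": 0, "jaw": 0}

```text
t: 18.43
eef_pos: [0.523, -0.0106, 0.0588]
tcp_rot: [-1.571, 0.0, -2.779]
contact_force: [0.6, -1.2, 0.1]
finger_gap: -0.0
```

>>> apply_moves:
  moves:
    - {"x": -1, "y": 0, "z": 0, "wx": 0, "wy": 0, "wz": 0, "jaw": 0}
    - {"x": -1, "y": 0, "z": 0, "wx": 0, "wy": 0, "wz": 0, "jaw": 0}

```text
t: 18.6
eef_pos: [0.5249, -0.0099, 0.0586]
tcp_rot: [-1.571, 0.0, -2.779]
contact_force: [0.2, 0.3, -0.3]
finger_gap: -0.0001
```

```bash
python3 -c "
from h import *
show()"
```

```text
t 18.6 case mm [-70.2   1.1  58.6] F [ 0.2  0.3 -0.3] gap -0.0001 rv [-0.  0. -0.]
```

>>> apply_moves:
  moves:
    - {"x": -1, "y": 0, "z": 0, "wx": 0, "wy": 0, "wz": 0, "jaw": 0}
    - {"x": -1, "y": 0, "z": 0, "wx": 0, "wy": 0, "wz": 0, "jaw": 0}

```text
t: 18.77
eef_pos: [0.5263, -0.0093, 0.0585]
tcp_rot: [-1.571, -0.001, -2.779]
contact_force: [-3.2, -2.4, 0.9]
finger_gap: -0.0002
```

>>> apply_moves:
  moves:
    - {"x": -1, "y": 0, "z": 0, "wx": 0, "wy": 0, "wz": 0, "jaw": 0}
    - {"x": -0.5, "y": 0, "z": 0, "wx": 0, "wy": 0, "wz": 0, "jaw": 0}

```text
t: 18.93
eef_pos: [0.5275, -0.0088, 0.0584]
tcp_rot: [-1.571, -0.001, -2.779]
contact_force: [-2.4, -1.5, 2.2]
finger_gap: 0.0002
```

>>> apply_moves:
  moves:
    - {"x": -1, "y": 0, "z": 0, "wx": 0, "wy": 0, "wz": 0, "jaw": 0}
    - {"x": 0, "y": 0, "z": 0, "wx": 0, "wy": 0, "wz": 0, "jaw": 0}

```text
t: 19.1
eef_pos: [0.5275, -0.0088, 0.0583]
tcp_rot: [-1.571, -0.003, -2.778]
contact_force: [-3.1, -2.9, 4.1]
finger_gap: -0.0002
```

```bash
python3 -c "
from h import *
show()"
```

```text
t 19.1 case mm [-67.4   1.2  58.3] F [-3.1 -2.9  4.1] gap -0.0002 rv [0.    0.001 0.003]
```

The lid is back at its stop, x = -67.4 (it was -67.3 the first time). Retreating.

>>> apply_moves:
  moves:
    - {"x": 8, "y": 0, "z": 0, "wx": 0, "wy": 0, "wz": 0, "jaw": 0}
    - {"x": 10, "y": -10, "z": 0, "wx": 0, "wy": 0, "wz": 0, "jaw": 0}
    - {"x": 0, "y": -25, "z": 0, "wx": 0, "wy": 0, "wz": 0, "jaw": 0}
    - {"x": 0, "y": -30, "z": 10, "wx": 0, "wy": 0, "wz": 0, "jaw": 0}
    - {"x": 20, "y": -30, "z": 25, "wx": 0, "wy": 0, "wz": 0, "jaw": 0}
    - {"x": 20, "y": -15, "z": 30, "wx": 0, "wy": 0, "wz": 0, "jaw": 0}
    - {"x": 0, "y": 0, "z": 30, "wx": 0, "wy": 0, "wz": 0, "jaw": 0}
    - {"x": 0, "y": 0, "z": 0, "wx": 0, "wy": 0, "wz": 0, "jaw": 0}

```text
t: 19.77
eef_pos: [0.512, -0.1213, 0.17]
tcp_rot: [-1.564, 0.006, -2.782]
contact_force: [0.7, -0.1, -0.0]
finger_gap: -0.0002
```

>>> apply_moves:
  moves:
    - {"x": 0, "y": 0, "z": 0, "wx": 0, "wy": 0, "wz": 0, "jaw": 0}
    - {"x": 0, "y": 0, "z": 0, "wx": 0, "wy": 0, "wz": 0, "jaw": 0}

```text
t: 19.93
eef_pos: [0.5083, -0.1157, 0.1671]
tcp_rot: [-1.572, 0.0, -2.78]
contact_force: [-0.1, 0.6, 0.3]
finger_gap: 0.0001
```

```bash
python3 look.py 21
```

```text
t 19.9333 case mm [-123.3  -92.   167.1] F [-0.1  0.6  0.3] gap 0.0001 rv [ 0.001 -0.001 -0.   ]
```

View pics/c21.png

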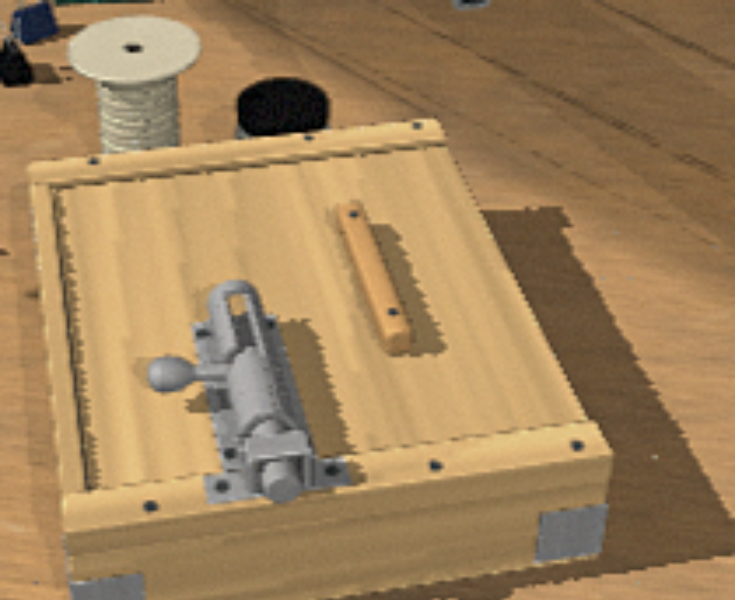

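View pics/top21.png

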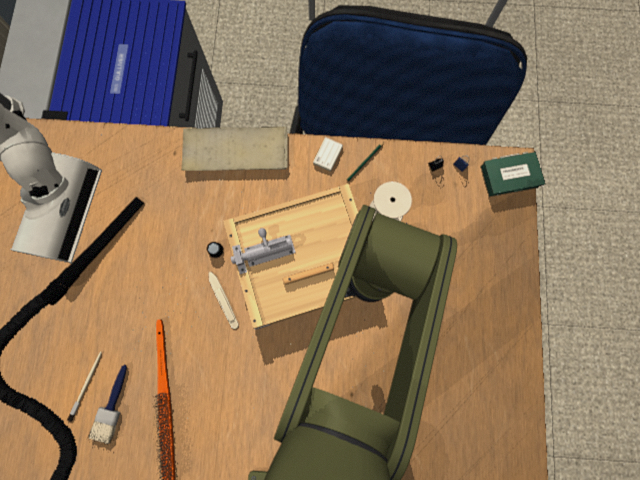

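The lid is flush, the batten is back at (351,212), the rod is through the keeper and the knob is down at (172,374). The loupe (215,250), folder and reel are where they were in the top view. The arm hides the jar there, but the side view shows it unmoved. Handing in.

```bash
python3 -c "
from station import job
print(job.finish_job())"
```

```text
the job is handed in; nothing more can be done
None
```

The transit case is closed and bolted, and I handed the job in at about 20 s of the 48 s allowed. No verdict was reported.

**What I did:** I pushed the lid home by its batten and the bolt along until it stopped. I then pushed the knob round the corner and down with shut fingers until it stopped. The highest measured force was about 12 N.

**Last checks:** The final pictures show the lid flush at the far wall and the rod through the keeper. The knob is within a few pixels of where it should be for 1.48 rad. The arm was clear of everything, and the loupe, bone folder, tape reel and jar looked unmoved.

**What disagreed:**
- **Tip height:** the fingertips looked about 20 mm higher in the side camera than the reported tool position. A careful descent met no contact below the lid's nominal height, so I worked with that offset.
- **Lid crept back:** the lid crept back about 2.5 mm while I pressed the knob down. I pushed the batten again until it stopped at the same point as the first time (-67.4 mm against -67.3 mm).

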